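Take a stack of optics parts apart into their holders

ROBOT

A 6-joint arm with a two-finger parallel gripper is mounted at the origin on a cart in front of the work surface, level with it; the furniture and walls round the work are solid. World frame = base frame: x ahead of the robot, y to its left, z up, the work surface at z = 0. Lengths are in m, angles in degrees, forces in N, time in s.
With the tool pointing down it reaches from about 0.3 to 0.75 m from the base axis. Payload 8.5 kg.
Tool frame: the origin (TCP) lies midway between the tips of the shut fingers; the grasp point (between the pads) lies 19 mm behind it; z points along the fingers, y is the direction in which the jaws open and shut (so a half turn about z gives the same grasp; the last joint's range is limited). The gripper opens to 85 mm and grips with 20 to 120 N. Pads are 22 mm wide; open, the fingers measure 114 mm over their backs; the gripper's body (76 mm by 85 mm) begins 54 mm behind the grasp point. The pads swing forward as they close: fully open they stand 13 mm farther back than shut.
Start: joints at [-77.939, 21.807, 74.336, -0, 83.858, -12.336], TCP at [0.227, -0.501, 0.231] pointing down, gripper open.
Joint ranges: [-178.18, 178.18], [-50.72, 133.34], [12.68, 142.11], [-81.47, 261.47], [9.98, 163.14], [-165.26, 165.26]. Speed limits (degrees/s): [136.94, 136.94, 180, 180, 180, 180].

INTERFACE

Orientations are given as a 3x3 rotation matrix whose columns are the frame's x, y, z axes.
In Python, from rig import env gives the robot as it stands.
- The arm moves only by the shell command python3 -m inch 'ROWS' [FORCE]. ROWS is text: rows parted by semicolons, each of 5 numbers parted by spaces: the finger opening in mm, from 0 to 85.4, then the shift along the tool's x, y, z in mm, then the turn about the tool's z in degrees. In form: jaw dx dy dz turn; .... A call has 1 to 10 rows; each row is the pose to reach, as a shift and turn from the pose commanded when the call began, along the tool's axes at that moment; what a row does not reach only later rows make up. A row lasts 1/8 s, in which the tool goes at most 62.5 mm and 10.7 degrees, less where a joint would pass 70% of its speed; a pose out of reach is approached as far as the arm can. A call with a gripper value outside its range is refused whole. The fingers move at their own pace and stop on an object; FORCE is the grip in N (left out, the last holds). Time passes only in rows, so rows that repeat a pose let the fingers close. It gives the time, the measured TCP pose, the force and the opening at its end, in the units of the state.
- env.observe(): the state, without advancing time (a new reading comes with each control period).
- env.get_image(name): name is "scene" or "top" or "wrist"; returns a dict with "color" (420x560x3 uint8, blue, green, red), "range_z" (420x560 float32, m along the optical axis (not along the pixel's ray), 0 where there is no reading), "fov_y" (degrees; the focal length in pixels is half the picture's height over the tangent of half this angle, whatever the lens; pixels are square), "cx", "cy" (the principal point, pixels), "k1" (the pictures are not rectified: a ray, as slopes to the right and down, at radius r is drawn at 1 + k1 r^2 times it, then the intrinsics apply), "R" (3x3) and "t" (3): a world point X has camera coordinates R X + t. Camera axes: x right, y down, z forward; pixel columns grow to the right and rows downward; lengths in m; the calibration is good to about 2 mm. A picture is of the moment at which its call begins.
- env.close_job(): hands the job in, once; it reports no verdict.
The state is a dict: "time_s": time; "q": joint angles; "qvel": joint speeds; "joint_efforts": joint torques, N m; "position": TCP position; "tool_rot": TCP orientation; "ft_force": force on the tool from outside, world axes, zero at the start; "wrist_torque": the same for the moment, N m; "grip_width": finger opening in m.
Only numpy, scipy, OpenCV 4.12 (cv2) and the standard library are available. Lean on these libraries where they do the work, as an engineer would, in place of code of your own. Each camera call takes 0.05 s, during which the arm holds its last target.

TASK

Four parts have been left piled on one another: a lens tube on a power sensor puck, on a box of microscope slides, on a tape roll. Take the stack apart from the top down, one part at a time, leaving the rest of the stack standing where it is, and set each part flat inside its own holder: the lens tube in the small round one, the sensor puck in the large round one, the slide box lengthwise in the long rectangular one, and the tape roll in the square one. Let go of everything and do not move the glass vial and the post holder that stand nearby. Between the left and the right part of the bench stands a red power unit with a fan on it, 0.2 m tall, and behind the left part a red spectrometer, 0.33 m tall: swing the arm clear of them.

Things in the scene. Friction and masses are not known exactly. Their poses are not given: they have to be found in the camera images.
- lens_mid (a point): Lens tube: black upright short cylinder, 30 mm diameter, 25 mm tall, with a lens across its open top; topmost of the stack at the start. This point is its centre, half-way up; z up.
- sensor_mid (a point): Power sensor: black flat round puck, 48 mm diameter, with a cream ring on top; body 16 mm tall (the ring stands 2 mm prouder; the lens tube stands over the ring on the 16 mm body). At the start second from the top, lying on the slide box. This point is its centre, 8 mm above its underside; z up.
- slides_mid (a point): Slide box: white closed box with a paper label, 34 mm (its x) by 82 mm (its y, the long way) by 33 mm tall. At the start it lies flat on the tape roll, below the sensor, its ends sticking out. This point is its centre, half-way up; grip it across the 34 mm width.
- tape_mid (a point): Masking tape roll: yellow ring lying flat, 61 mm outer diameter, 18 mm tall, on the bench at the bottom of the stack. This point is its centre, half-way up; z up. It can be gripped across its outer diameter.
- small_round_holder_floor (a point): Fixed shallow aluminium tray with a dark rubber floor; rim 4 mm thick, top of rim 6 mm above the bench, floor 2.5 mm above the bench (so the recess is 3.5 mm deep). The smaller round one, recess 46 mm across, 54 mm over all: for the lens tube. This point is the centre of its floor.
- large_round_holder_floor (a point): Fixed shallow aluminium tray with a dark rubber floor; rim 4 mm thick, top of rim 6 mm above the bench, floor 2.5 mm above the bench (so the recess is 3.5 mm deep). The larger round one, recess 62 mm across, 70 mm over all: for the sensor puck. This point is the centre of its floor.
- long_holder_floor (a point): Fixed shallow aluminium tray with a dark rubber floor; rim 4 mm thick, top of rim 6 mm above the bench, floor 2.5 mm above the bench (so the recess is 3.5 mm deep). The oblong one, recess 48 mm (its x) by 96 mm (its y, the long way): for the slide box, long way along long way, either way round. This point is the centre of its floor.
- square_holder_floor (a point): Fixed shallow aluminium tray with a dark rubber floor; rim 4 mm thick, top of rim 6 mm above the bench, floor 2.5 mm above the bench (so the recess is 3.5 mm deep). The square one, recess 76 by 76 mm, 84 mm over all: for the tape roll. This point is the centre of its floor.
- vial_mid (a point): Bystander: upright clear glass vial with a white ribbed cap, 27 mm diameter, 57 mm tall, loose. This point is its centre, half-way up.
- post_mid (a point): Bystander: black post holder with a steel post in it, 31 by 36 mm, 82 mm tall, loose, upright. This point is on its axis, half-way up.

How it is judged (in metres and radians):
On the way, in this order (a step that is already met when the one before it is completed fails the run):
1. the lens tube lies flat in the small round holder, the rest of the stack still standing where it was (within 30 mm) (horizontal distance between lens_mid and small_round_holder_floor below 0.01 m and z of lens_mid in the frame of small_round_holder_floor between 0.0095 and 0.0155 m and angle between lens_mid's own z axis and vertical below 0.08 rad and distance of each of sensor_mid, slides_mid, tape_mid from where it was at the start of the episode below 0.03 m), for 0.2 s.
2. the sensor puck lies flat in the large round holder, the rest of the stack still standing where it was (within 30 mm) (horizontal distance between sensor_mid and large_round_holder_floor below 0.009 m and z of sensor_mid in the frame of large_round_holder_floor between 0.005 and 0.011 m and angle between sensor_mid's own z axis and vertical below 0.08 rad and distance of each of slides_mid, tape_mid from where it was at the start of the episode below 0.03 m), for 0.2 s.
3. the slide box lies flat in the long rectangular holder, the rest of the stack still standing where it was (within 30 mm) (horizontal distance between slides_mid and long_holder_floor below 0.013 m and z of slides_mid in the frame of long_holder_floor between 0.0135 and 0.0195 m and angle between slides_mid's own z axis and vertical below 0.08 rad and angle between the y axis of slides_mid and the y axis of long_holder_floor, either way round below 0.3 rad and distance of tape_mid from where it was at the start of the episode below 0.03 m), for 0.2 s.
At the end, for the whole second after the job is handed in: Each part lies flat (0.08 rad, floor height within 3 mm) in its own holder, at rest: centres within 10 mm (lens tube), 9 mm (sensor), 13 mm (slide box, long side within 0.3 rad of the holder's), 14 mm (tape roll) of the holder centre (horizontal distance between lens_mid and small_round_holder_floor below 0.01 m and z of lens_mid in the frame of small_round_holder_floor between 0.0095 and 0.0155 m and angle between each of lens_mid, sensor_mid, slides_mid, tape_mid's own z axis and vertical below 0.08 rad and linear speed of each of lens, sensor, slides, tape below 0.02 m/s and horizontal distance between sensor_mid and large_round_holder_floor below 0.009 m and z of sensor_mid in the frame of large_round_holder_floor between 0.005 and 0.011 m and horizontal distance between slides_mid and long_holder_floor below 0.013 m and z of slides_mid in the frame of long_holder_floor between 0.0135 and 0.0195 m and angle between the y axis of slides_mid and the y axis of long_holder_floor, either way round below 0.3 rad and horizontal distance between tape_mid and square_holder_floor below 0.014 m and z of tape_mid in the frame of square_holder_floor between 0.006 and 0.012 m); the robot touches nothing.
It fails at once if the glass vial was moved more than 20 mm (distance of vial_mid from where it was at the start of the episode above 0.02 m).
It fails at once if the post holder was moved more than 20 mm (distance of post_mid from where it was at the start of the episode above 0.02 m).
It also fails if it takes over 141 s, if anything falls off the work surface, if the arm or the gripper's body presses on something with over 40 N, if the wrist force passes 120 N, or if a joint passes its speed limit or range.

## Working session

There is one attempt and no reset: what is moved stays moved. The work goes in short steps, Python scripts to look and compute and a shell command to move; the robot and the scene stay as the last step left them, time stands still between calls to the robot, and variables do not carry over. Pictures are saved under pics/ and viewed, and the job is handed in when it is done.

```bash
ls; mkdir -p pics
cat > h.py <<'E'
import numpy as np, cv2
from rig import env
def shot(n,f):
    im=env.get_image(n); cv2.imwrite('pics/'+f+'.png',im['color']); np.savez('pics/'+f+'.npz',**{k:np.asarray(v) for k,v in im.items()}); return im
def load(f): 
    d=np.load('pics/'+f+'.npz'); return {k:d[k] for k in d}
def K(im):
    f=im['color'].shape[0]/2/np.tan(np.radians(float(im['fov_y']))/2)
    return np.array([[f,0,float(im['cx'])],[0,f,float(im['cy'])],[0,0,1]]),np.array([float(im['k1']),0,0,0])
def rays(im,uv):
    k,d=K(im); x=cv2.undistortPoints(np.array(uv,float).reshape(-1,1,2),k,d).reshape(-1,2)
    return np.c_[x,np.ones(len(x))]
def plane(im,uv,z):
    R=im['R'];c=-R.T@im['t']; w=rays(im,uv)@R
    return c+w*((z-c[2])/w[:,2])[:,None]
def depth(im,uv):
    u=np.array(uv,int).reshape(-1,2); zz=im['range_z'][u[:,1],u[:,0]]
    return (rays(im,uv)*zz[:,None]-im['t'])@im['R']
def cloud(im):
    h,w=im['range_z'].shape; g=np.stack(np.meshgrid(np.arange(w),np.arange(h)),-1).reshape(-1,2)
    P=depth(im,g).reshape(h,w,3); P[im['range_z']==0]=np.nan; return P
def proj(im,P):
    k,d=K(im); rv=cv2.Rodrigues(im['R'])[0]
    return cv2.projectPoints(np.array(P,float).reshape(-1,3),rv,im['t'],k,d)[0].reshape(-1,2)
E
python3 - <<'E'
from h import *
for n in('scene','top','wrist'):
    im=shot(n,n+'0'); print(n,im['fov_y'],im['k1'],-im['R'].T@im['t'])
s=env.observe();print(s)
E
```

```text
pics
scene 53.16315680634392 -0.09706251352124048 [-0.27132353 -0.794811    0.62772402]
top 47.970485987975536 0.007486010382130322 [0.35064863 0.01301299 1.59546973]
wrist 68.05243304828142 -0.03385068104245617 [ 0.29164348 -0.47148992  0.37371766]
{'time_s': 0.15, 'q': array([-7.79387863e+01,  2.18325345e+01,  7.43712826e+01, -3.60538056e-04,
        8.38590973e+01, -1.23356448e+01]), 'qvel': array([-0.06487171, -0.09668722, -0.22745254, -0.07130248,  0.02004606,
       -0.04619155]), 'joint_efforts': array([ 1.60804455e-03, -4.48626351e+01, -2.31346178e+01, -2.49006453e-04,
        3.79205812e-03, -2.13651322e-05]), 'position': array([ 0.22713037, -0.50066885,  0.23087034]), 'tool_rot': array([[ 9.10706057e-01,  4.13054986e-01, -2.35565864e-04],
       [ 4.13054990e-01, -9.10705454e-01,  1.07251579e-03],
       [ 2.28476876e-04, -1.07404828e-03, -9.99999397e-01]]), 'ft_force': array([-0.42999904,  0.30227914, -0.14336225]), 'wrist_torque': array([-0.0050005 , -0.00821023,  0.00905042]), 'grip_width': 0.08543811278452536}
```

View pics/scene0.png

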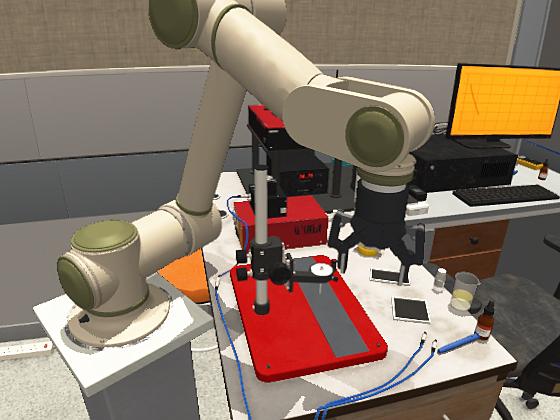

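View pics/top0.png

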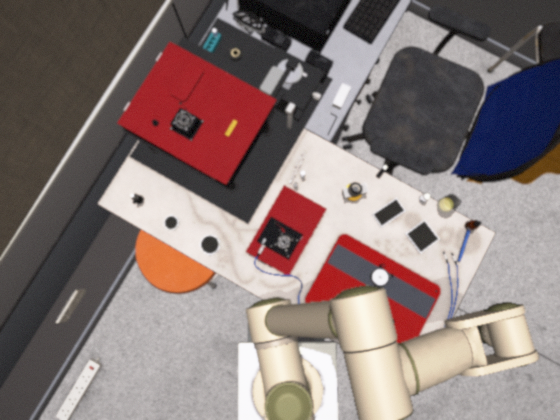

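View pics/wrist0.png

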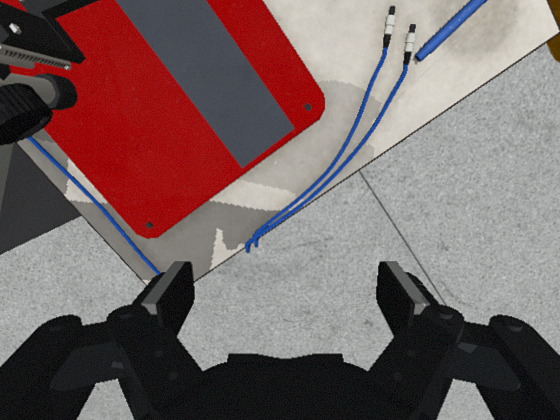

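Run:
```python
from h import *
im=load('top0')
c=im['color']
a=cv2.resize(c[140:270,90:240],None,fx=5.3,fy=5.3*.85,interpolation=cv2.INTER_CUBIC)[:600,:800]
cv2.imwrite('pics/l.png',a)
a=cv2.resize(c[160:270,330:490],None,fx=5,fy=5,interpolation=cv2.INTER_CUBIC); cv2.imwrite('pics/r.png',a)
for n in('top','scene'):
  im=load(n+'0');print(im['R'])
  
im=load('top0')
for p in [(138,199),(171,223),(210,244),(355,190),(388,212),(423,236),(425,198),(447,205),(285,240),(195,120),(300,170)]:
  print(p,plane(im,[p],0)[0].round(3),depth(im,[p])[0].round(3))
```

```text
[[-5.76565697e-03 -9.99982678e-01 -1.18345581e-03]
 [-9.88673014e-01  5.87793462e-03 -1.49970403e-01]
 [ 1.49974761e-01  3.05372919e-04 -9.88689778e-01]]
[[ 0.70094749 -0.71282045  0.02365631]
 [-0.28985758 -0.31502192 -0.90373878]
 [ 0.65165574  0.62661646 -0.42743023]]
(138, 199) [0.628 0.508 0.   ] [0.618 0.49  0.056]
(171, 223) [0.544 0.392 0.   ] [0.543 0.391 0.006]
(210, 244) [0.472 0.258 0.   ] [0.472 0.258 0.002]
(355, 190) [ 0.655 -0.237  0.   ] [ 0.64  -0.225  0.079]
(388, 212) [ 0.578 -0.348  0.   ] [ 0.578 -0.348 -0.002]
(423, 236) [ 0.495 -0.463  0.   ] [ 0.495 -0.462  0.002]
(425, 198) [ 0.625 -0.476  0.   ] [ 0.615 -0.458  0.058]
(447, 205) [ 0.601 -0.55   0.   ] [ 0.596 -0.541  0.026]
(285, 240) [0.484 0.005 0.   ] [0.467 0.006 0.206]
(195, 120) [0.908 0.318 0.   ] [0.791 0.254 0.335]
(300, 170) [ 0.726 -0.049  0.   ] [ 0.727 -0.049 -0.003]
```

View pics/l.png

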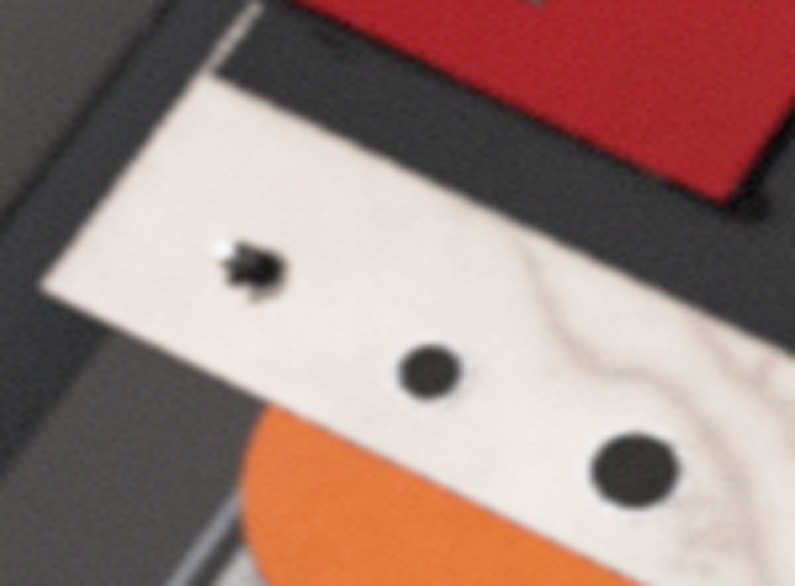

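View pics/r.png

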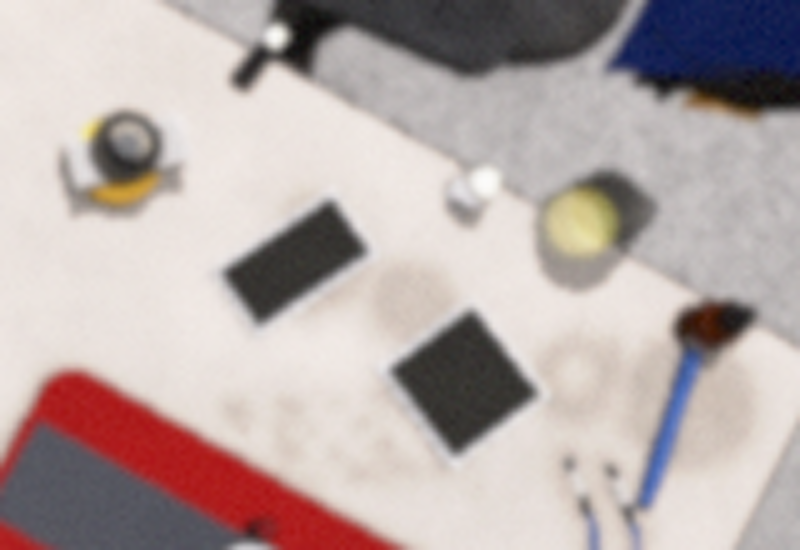

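```bash
cat >> h.py <<'E'
def go(P,yaw=None):
    """delta in tool axes mm for target TCP P, and turn deg to make tool-y axis along world angle yaw (mod 180)"""
    s=env.observe();R=s['tool_rot'];d=R.T@(np.array(P)-s['position'])*1000
    t=None
    if yaw is not None:
        a=np.degrees(np.arctan2(R[1,1],R[0,1])); t=-((yaw-a+90)%180-90)  # tool z down: turn opposite
    return d.round(1),t,s
def st():
    s=env.observe();R=s['tool_rot'];print(s['time_s'],s['position'].round(4),'yawY',np.degrees(np.arctan2(R[1,1],R[0,1])).round(2),'tilt',np.degrees(np.arccos(-R[2,2])).round(2),'F',s['ft_force'].round(1),'w',round(s['grip_width']*1000,1),'q',s['q'].round(0))
E
python3 - <<'E'
from h import *
im=load('top0');P=cloud(im)
hsv=cv2.cvtColor(im['color'],cv2.COLOR_BGR2HSV)
for n,(x0,y0,x1,y1) in {'spec':(110,30,290,190),'psu':(240,180,330,280)}.items():
  m=np.zeros(P.shape[:2],bool);m[y0:y1,x0:x1]=1
  m&=P[...,2]>0.1
  q=P[m];print(n,np.nanmin(q,0),np.nanmax(q,0))
  box=cv2.boxPoints(cv2.minAreaRect(q[:,:2].astype(np.float32)));print(box.round(3))
im=load('scene0');
for p in [(320,268),(268,250),(260,170),(265,120),(282,270)]: print(p,depth(im,[p]).round(3))
im=load('wrist0');print(im['R'],-im['R'].T@im['t'])
print(go([0.56,-0.22,0.30],120))
E
```

```text
spec [ 0.61902509 -0.01132162  0.10000759] [1.19017567 0.57056432 0.57648539]
[[ 0.57   0.024]
 [ 1.054 -0.127]
 [ 1.226  0.424]
 [ 0.743  0.575]]
psu [ 0.35616427 -0.12663276  0.10001121] [0.65295297 0.12864063 0.21351902]
[[ 0.326 -0.011]
 [ 0.565 -0.149]
 [ 0.655  0.008]
 [ 0.416  0.145]]
(320, 268) [[ 0.354 -0.292  0.103]]
(268, 250) [[ 0.217 -0.268  0.196]]
(260, 170) [[ 0.21  -0.254  0.362]]
(265, 120) [[0.682 0.25  0.29 ]]
(282, 270) [[ 0.215 -0.31   0.17 ]]
[[ 0.41313548 -0.91066903 -0.00099246]
 [-0.87426056 -0.39692296  0.27950069]
 [-0.25492655 -0.11460398 -0.96014498]] [ 0.29164348 -0.47148992  0.37371766]
(array([ 419.1, -118.2,  -68.9]), np.float64(-5.603095718949703), {'time_s': 0.15, 'q': array([-7.79387863e+01,  2.18325345e+01,  7.43712826e+01, -3.60538056e-04,
        8.38590973e+01, -1.23356448e+01]), 'qvel': array([-0.06487171, -0.09668722, -0.22745254, -0.07130248,  0.02004606,
       -0.04619155]), 'joint_efforts': array([ 1.60804455e-03, -4.48626351e+01, -2.31346178e+01, -2.49006453e-04,
        3.79205812e-03, -2.13651322e-05]), 'position': array([ 0.22713037, -0.50066885,  0.23087034]), 'tool_rot': array([[ 9.10706057e-01,  4.13054986e-01, -2.35565864e-04],
       [ 4.13054990e-01, -9.10705454e-01,  1.07251579e-03],
       [ 2.28476876e-04, -1.07404828e-03, -9.99999397e-01]]), 'ft_force': array([-0.42999904,  0.30227914, -0.14336225]), 'wrist_torque': array([-0.0050005 , -0.00821023,  0.00905042]), 'grip_width': 0.08543811278452536})
```

Run:
```python
from h import *
im=load('scene0');P=cloud(im)
cv2.imwrite('pics/sc.png',cv2.resize(im['color'][90:390,180:480],(800,600) ,interpolation=cv2.INTER_CUBIC))
for v in range(110,310,12): print(v,P[v,261].round(3),P[v,254].round(3))
m=(np.hypot(P[...,0]-.21,P[...,1]+.26)<.1)
print(np.nanmax(P[m][:,2]), np.argwhere(m&(P[...,2]>.36))[:20])
```

```text
110 [0.777 0.377 0.29 ] [0.755 0.392 0.291]
122 [0.669 0.256 0.284] [0.741 0.376 0.251]
134 [0.679 0.268 0.238] [0.724 0.357 0.212]
146 [0.878 0.491 0.104] [0.794 0.439 0.133]
158 [0.884 0.498 0.048] [0.8   0.447 0.079]
170 [ 0.212 -0.254  0.362] [0.795 0.441 0.03 ]
182 [ 0.212 -0.253  0.338] [0.73  0.367 0.016]
194 [ 0.211 -0.254  0.314] [0.434 0.024 0.16 ]
206 [ 0.212 -0.253  0.289] [0.431 0.022 0.125]
218 [ 0.214 -0.251  0.262] [0.418 0.007 0.098]
230 [ 0.212 -0.253  0.237] [ 0.39  -0.025  0.082]
242 [ 0.212 -0.253  0.21 ] [ 0.206 -0.238  0.206]
254 [ 0.203 -0.262  0.19 ] [ 0.199 -0.246  0.185]
266 [ 0.204 -0.26   0.16 ] [ 0.198 -0.246  0.156]
278 [ 0.205 -0.259  0.13 ] [ 0.198 -0.245  0.126]
290 [ 0.21  -0.253  0.094] [ 0.257 -0.175  0.029]
302 [ 0.211 -0.252  0.061] [ 0.206 -0.235  0.054]
0.6509084635648094 [[  0 201]
 [  0 202]
 [  0 203]
 [  0 204]
 [  0 205]
 [  0 206]
 [  0 207]
 [  0 208]
 [  0 209]
 [  0 210]
 [  0 211]
 [  0 212]
 [  0 213]
 [  0 214]
 [  0 215]
 [  0 216]
 [  0 217]
 [  0 218]
 [  0 219]
 [  0 220]]
```

View pics/sc.png

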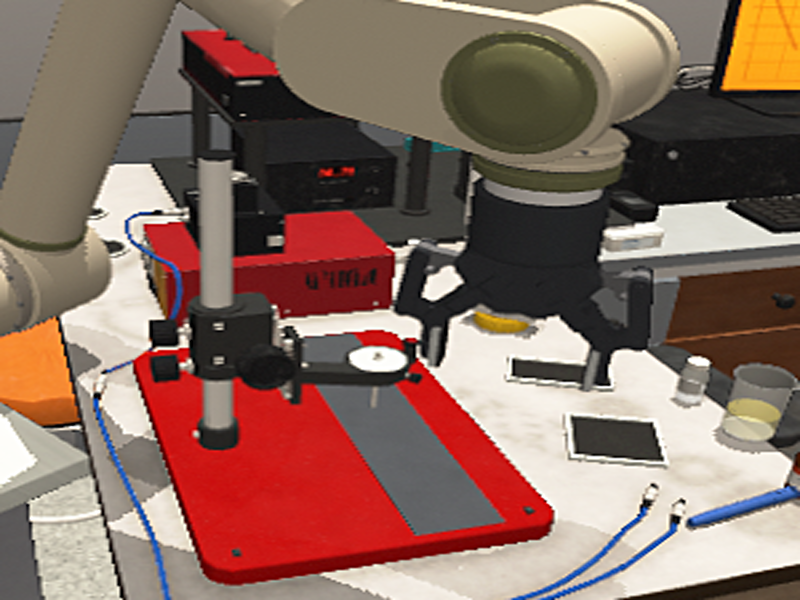

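Run:
```python
from h import *
im=load('scene0');P=cloud(im)
for p in [(215,150),(225,100),(235,50),(250,60),(280,85),(290,100),(320,130),(350,155)]: print(p,P[p[1],p[0]].round(3), np.hypot(*P[p[1],p[0]][:2]).round(3))
print(go([0.58,-0.22,0.36],None)[0])
im=load('top0'); print(plane(im,[(172,43),(276,100),(230,183),(122,122)],.33).round(3))
```

```text
(215, 150) [ 0.235 -0.08   0.355] 0.249
(225, 100) [ 0.234 -0.123  0.468] 0.265
(235, 50) [ 0.131 -0.289  0.577] 0.317
(250, 60) [ 0.138 -0.314  0.565] 0.343
(280, 85) [ 0.148 -0.366  0.535] 0.395
(290, 100) [ 0.142 -0.392  0.518] 0.417
(320, 130) [ 0.153 -0.439  0.484] 0.465
(350, 155) [ 0.163 -0.484  0.458] 0.511
[ 437.3 -110.  -128.9]
[[1.023 0.326 0.33 ]
 [0.85  0.029 0.33 ]
 [0.613 0.156 0.33 ]
 [0.788 0.458 0.33 ]]
```

```bash
python3 -m inch '85 0 0 -62 0;85 0 0 -129 0;85 62 -16 -129 0;85 125 -31 -129 0;85 187 -47 -129 0;85 250 -63 -129 0;85 312 -78 -129 0;85 375 -94 -129 0;85 437 -110 -129 0;85 437 -110 -129 0'
python3 -m inch '85 0 0 0 0;85 0 0 0 0;85 0 0 0 0'
python3 - <<'E'
from h import *
shot('wrist','w1');shot('top','t1');shot('scene','s1');st()
E
```

```text
time_s: 1.4
position: [0.5818, -0.2175, 0.3592]
tool_rot: [[0.909, 0.417, -0.001], [0.417, -0.909, 0.001], [-0.001, -0.001, -1.0]]
ft_force: [-0.6, 0.6, -0.4]
grip_width: 0.0848
time_s: 1.78
position: [0.5788, -0.2213, 0.3607]
tool_rot: [[0.912, 0.411, 0.0], [0.411, -0.912, -0.0], [0.0, 0.0, -1.0]]
ft_force: [0.9, -0.2, 0.3]
grip_width: 0.0847
1.925 [ 0.5792 -0.2208  0.3606] yawY -65.67 tilt 0.01 F [-1.4 -0.6  0.5] w 84.4 q [-32.  27.  45.  -0. 108.  34.]
```

View pics/w1.png

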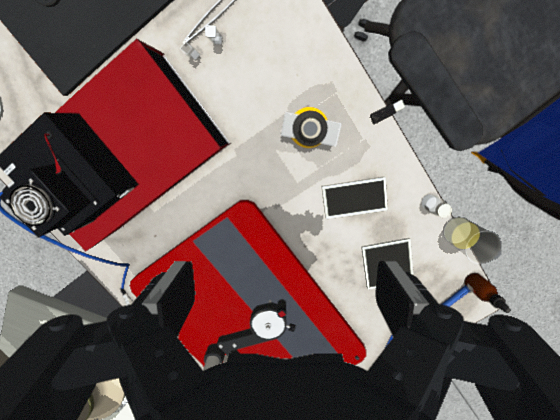

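View pics/s1.png

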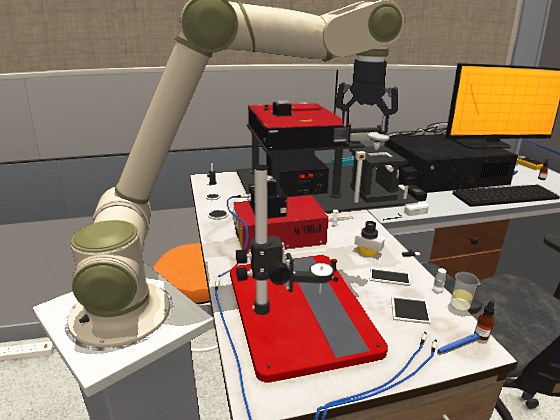

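Run:
```python
from h import *
im=load('w1')
cv2.imwrite('pics/w1z.png',cv2.resize(im['color'][90:165,265:365],(800,600),interpolation=cv2.INTER_CUBIC))
im=load('s1')
cv2.imwrite('pics/s1z.png',cv2.resize(im['color'][205:280,330:430],(800,600),interpolation=cv2.INTER_CUBIC))
im=load('t1')
cv2.imwrite('pics/t1z.png',cv2.resize(im['color'][165:225,320:400],(800,600),interpolation=cv2.INTER_CUBIC))
```

```text
(no output)
```

View pics/w1z.png

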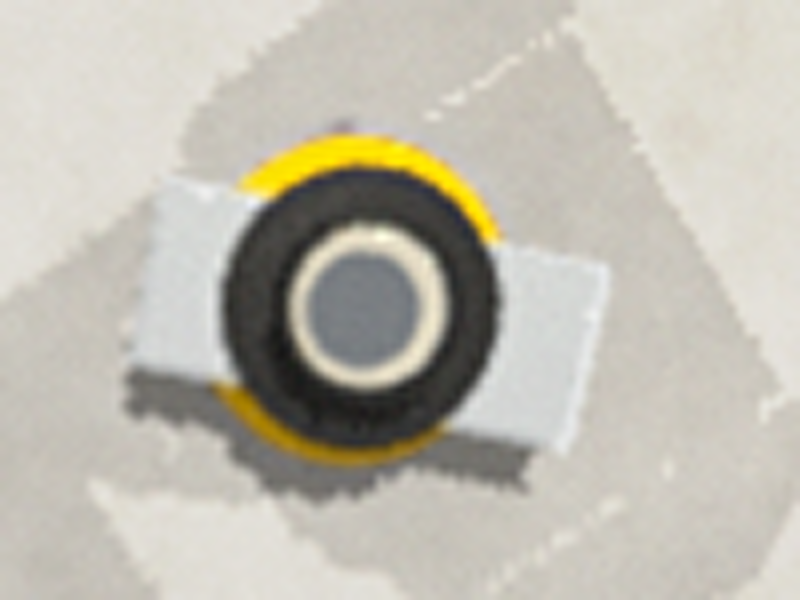

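View pics/s1z.png

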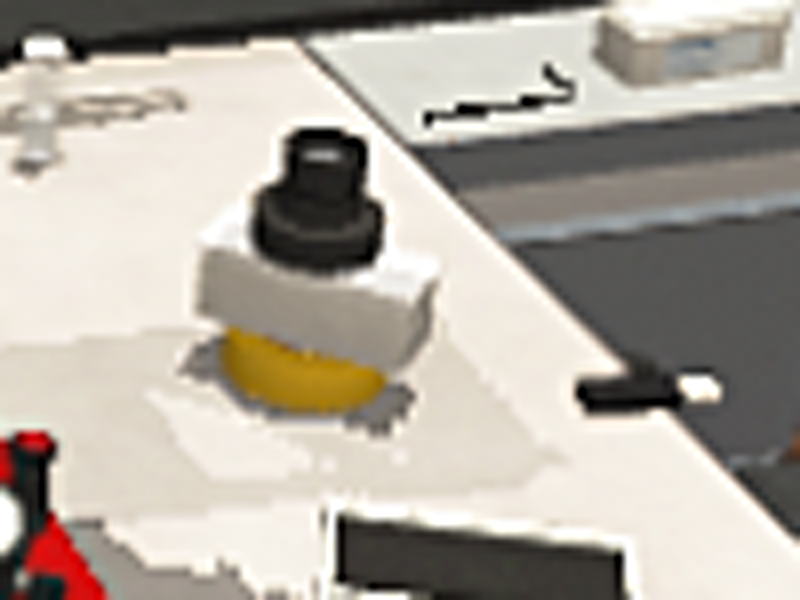

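View pics/t1z.png

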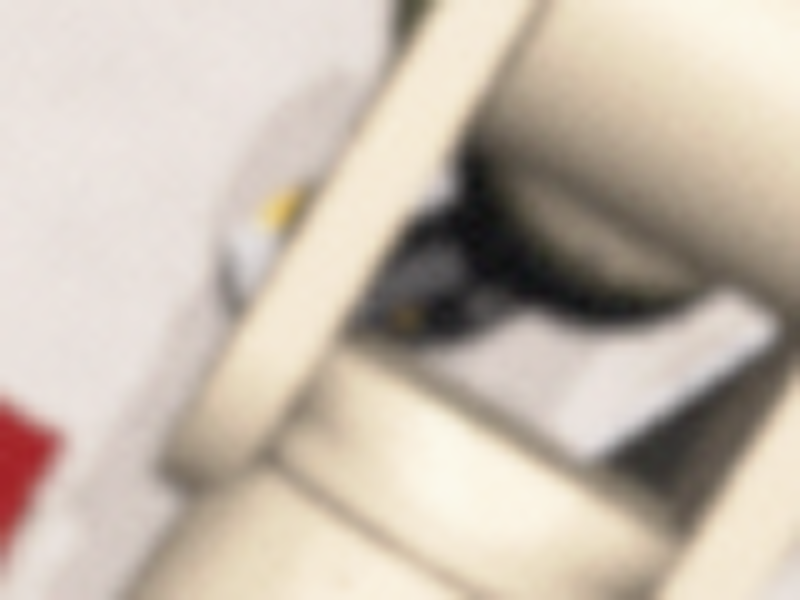

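Run:
```python
from h import *
im=load('w1');P=cloud(im)
S=P[90:165,265:365]
for lo,hi,n in [(.08,.1,'lens'),(.06,.075,'sens'),(.045,.056,'box'),(.012,.024,'tape'),]:
  m=(S[...,2]>lo)&(S[...,2]<hi); q=S[m]
  r=cv2.minAreaRect((q[:,:2]*1000).astype(np.float32)); print(n,m.sum(),q.mean(0).round(4),np.median(q[:,2]).round(4),'rect',np.round(r[0],1),np.round(r[1],1),round(r[2],1),np.round(cv2.minEnclosingCircle((q[:,:2]*1000).astype(np.float32))[0],1))
# colour contours
g=cv2.cvtColor(im['color'],cv2.COLOR_BGR2HSV)
# cream disc circle from zoom coordinates
f=lambda x,y:(265+x/8-.5+.06,90+y/8-.5+.06)
print('lens top', plane(im,[f(368,304)],.092))
print('sensor top', plane(im,[f(362,308)],.067))
print('box corners', plane(im,[f(172,178),f(605,264),f(565,452),f(132,370)],.051).round(4))
c=plane(im,[f(172,178),f(605,264),f(565,452),f(132,370)],.051)
print('ctr',c.mean(0),'len',np.linalg.norm(c[1]-c[0]),np.linalg.norm(c[2]-c[3]),np.linalg.norm(c[3]-c[0]), 'ang long',np.degrees(np.arctan2(*(c[1]-c[0])[[1,0]])),np.degrees(np.arctan2(*(c[2]-c[3])[[1,0]])))
```

```text
lens 455 [ 0.6476 -0.2277  0.0854] 0.0836 rect [ 647.5 -226.8] [30.  29.3] 25.0 [ 647.5 -227.2]
sens 543 [ 0.6457 -0.2256  0.0675] 0.0675 rect [ 646.1 -227.3] [46.4 46.6] 24.4 [ 646.5 -227.6]
box 633 [ 0.6469 -0.2322  0.0515] 0.0515 rect [ 646.4 -230.6] [34.1 82.2] 13.5 [ 646.  -230.7]
tape 184 [ 0.6535 -0.2252  0.0184] 0.0184 rect [ 647.3 -227.4] [60.8 49. ] 9.3 [ 647.3 -229.2]
lens top [[ 0.64806469 -0.22635824  0.092     ]]
sensor top [[ 0.64733326 -0.22779443  0.067     ]]
box corners [[ 0.6537 -0.1895  0.051 ]
 [ 0.6719 -0.2648  0.051 ]
 [ 0.6399 -0.273   0.051 ]
 [ 0.621  -0.1965  0.051 ]]
ctr [ 0.6466391  -0.23095455  0.051     ] len 0.07746224469856909 0.07883237550305051 0.033444322953882624 ang long -76.39612352247927 -76.13925795549774
```

```bash
cat >> h.py <<'E'
def dark(im,box,z,thr=75):
    x0,y0,x1,y1=box; g=im['color'][y0:y1,x0:x1].max(2); m=(g<thr).astype(np.uint8)
    cs=cv2.findContours(m,cv2.RETR_EXTERNAL,cv2.CHAIN_APPROX_NONE)[0]; c=max(cs,key=cv2.contourArea)
    p=plane(im,c.reshape(-1,2)+[x0,y0],z)[:,:2]*1000
    r=cv2.minAreaRect(p.astype(np.float32)); e=cv2.fitEllipse(p.astype(np.float32))
    M=cv2.moments(c); cen=plane(im,[(M['m10']/M['m00']+x0,M['m01']/M['m00']+y0)],z)[0][:2]*1000
    print('rect',np.round(r[0],1),np.round(r[1],1),round(r[2],1),'ell',np.round(e[0],1),np.round(e[1],1),'cen',cen.round(1))
E
python3 - <<'E'
from h import *
w=load('w1');t=load('top0')
dark(w,(318,172,392,220),.0025);dark(t,(365,195,410,230),.0025)
dark(w,(360,234,385,290),.0025);dark(t,(400,210,445,255),.0025)
dark(t,(160,213,182,234),.0025);dark(t,(195,230,225,258),.0025)
E
```

```text
rect [ 577.5 -350. ] [45.2 94.2] 33.2 ell [ 577.4 -349.9] [ 49.3 116.9] cen [ 577.7 -349.8]
rect [ 577.2 -348.6] [35.6 83.2] 33.1 ell [ 577. -348.] [ 38.2 102.7] cen [ 577.1 -348.3]
rect [ 476.6 -444.4] [84.  31.8] 29.6 ell [ 482.4 -443.2] [32.6 97.5] cen [ 481.3 -443.9]
rect [ 494.8 -459.3] [64.5 63.5] 34.9 ell [ 494.6 -459.1] [71.8 73.4] cen [ 494.5 -459.2]
rect [547.3 391.7] [27.4 27.4] 89.7 ell [547.1 392.6] [27.3 29.1] cen [547.2 392.6]
rect [470.1 259.5] [44.2 43.9] 89.7 ell [471.4 259.5] [44.  45.2] cen [471.4 259.5]
```

Run:
```python
from h import *
print(go([.6476,-.2268,.15])[0],go([.6476,-.2268,.07])[0])
```

```text
[ 59.8  33.6 210.6] [ 59.8  33.6 290.6]
```

```bash
python3 -m inch '50 30 17 40 0;50 60 34 80 0;50 60 34 135 0;50 60 34 180 0;50 60 34 200 0;50 60 34 200 0;50 60 34 200 0;50 60 34 200 0'
python3 - <<'E'
from h import *
shot('wrist','w2');shot('scene','s2');st()
im=load('w2');P=cloud(im)
for lo,hi,n in [(.08,.1,'lens'),(.062,.075,'sens'),(.045,.056,'box')]:
  m=(P[...,2]>lo)&(P[...,2]<hi)&(np.hypot(P[...,0]-.647,P[...,1]+.228)<.05); q=P[m]
  r=cv2.minAreaRect((q[:,:2]*1000).astype(np.float32)); print(n,m.sum(),np.round(r[0],1),np.round(r[1],1),round(r[2],1))
print(go([.6476,-.2268,.07])[0])
E
```

```text
time_s: 2.92
position: [0.6488, -0.2267, 0.1618]
tool_rot: [[0.911, 0.413, 0.002], [0.413, -0.911, -0.001], [0.001, 0.002, -1.0]]
ft_force: [0.2, 0.0, 0.4]
grip_width: 0.0502
3.025 [ 0.6486 -0.2265  0.1613] yawY -65.61 tilt 0.1 F [ 0.2 -0.8 -0.6] w 49.9 q [-29.  39.  56.   0.  85.  37.]
lens 1433 [ 648.1 -226.8] [30.7 29.8] 23.4
sens 1210 [ 649.3 -226.6] [44.  47.7] 21.6
box 1624 [ 650.9 -229.4] [41.6 82.1] 13.1
[-1.1 -0.3 91.3]
```

View pics/w2.png

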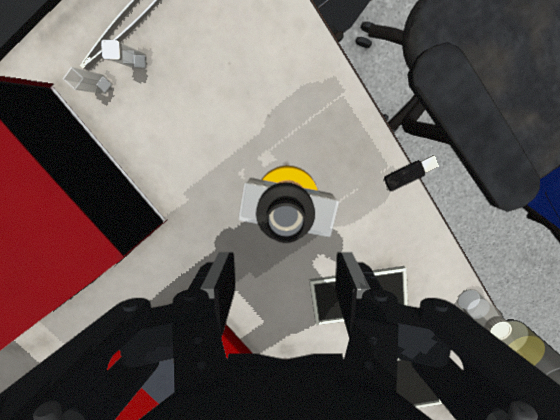

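```bash
python3 - <<'E'
from h import *
im=load('w2');P=cloud(im)
for v in range(245,340,12): print(v,[P[v,u].round(3).tolist() for u in (222,230,344,352)])
im=load('w1');P=cloud(im);print('open')
for v in range(255,330,12): print(v,[P[v,u].round(3).tolist() for u in (180,188,385,395)])
E
python3 -m inch '50 0 0 40 0;50 0 0 75 0;50 0 0 90 0;50 0 0 90 0;50 0 0 90 0'
python3 -m inch '0 0 0 0 0;0 0 0 0 0;0 0 0 0 0;0 0 0 0 0;0 0 0 0 0;0 0 0 0 0' 35
python3 - <<'E'
from h import *
st();shot('wrist','w3')
E
```

```text
245 [[0.57, -0.19, -0.001], [0.574, -0.197, -0.0], [0.623, -0.307, -0.0], [0.627, -0.314, 0.001]]
257 [[0.646, -0.196, 0.174], [0.649, -0.199, 0.176], [0.67, -0.247, 0.175], [0.671, -0.25, 0.175]]
269 [[0.648, -0.198, 0.187], [0.644, -0.202, 0.177], [0.669, -0.245, 0.187], [0.67, -0.247, 0.188]]
281 [[0.647, -0.2, 0.195], [0.639, -0.204, 0.179], [0.664, -0.247, 0.187], [0.669, -0.246, 0.197]]
293 [[0.643, -0.202, 0.196], [0.634, -0.206, 0.18], [0.66, -0.249, 0.189], [0.667, -0.246, 0.203]]
305 [[0.639, -0.204, 0.197], [0.63, -0.208, 0.182], [0.656, -0.251, 0.191], [0.663, -0.248, 0.204]]
317 [[0.635, -0.206, 0.199], [0.491, -0.23, -0.0], [0.651, -0.253, 0.192], [0.658, -0.251, 0.202]]
329 [[0.631, -0.207, 0.201], [0.484, -0.234, 0.011], [0.53, -0.356, -0.001], [0.671, -0.236, 0.234]]
open
255 [[0.375, -0.122, 0.03], [0.381, -0.134, 0.031], [0.508, -0.446, 0.004], [0.515, -0.462, 0.004]]
267 [[0.57, -0.176, 0.384], [0.569, -0.179, 0.38], [0.606, -0.256, 0.384], [0.608, -0.259, 0.385]]
279 [[0.57, -0.179, 0.391], [0.565, -0.181, 0.381], [0.602, -0.258, 0.385], [0.606, -0.257, 0.394]]
2
[... 158 characters left out ...]
 -0.262, 0.389], [0.599, -0.259, 0.399]]
315 [[0.557, -0.185, 0.396], [0.27, -0.172, 0.03], [0.588, -0.264, 0.39], [0.595, -0.26, 0.401]]
327 [[0.553, -0.187, 0.397], [0.247, -0.18, 0.031], [0.377, -0.522, 0.001], [0.591, -0.262, 0.402]]
time_s: 3.65
position: [0.6491, -0.2267, 0.0721]
tool_rot: [[0.911, 0.413, 0.002], [0.413, -0.911, -0.001], [0.002, 0.002, -1.0]]
ft_force: [-0.2, -0.5, 0.3]
grip_width: 0.0503
time_s: 4.4
position: [0.6489, -0.2266, 0.0719]
tool_rot: [[0.911, 0.413, 0.002], [0.413, -0.911, -0.001], [0.001, 0.002, -1.0]]
ft_force: [-1.5, 0.1, 6.2]
grip_width: 0.0285
4.4 [ 0.6489 -0.2266  0.0719] yawY -65.6 tilt 0.14 F [-1.5  0.1  6.2] w 28.5 q [-29.  43.  63.  -0.  74.  37.]
```

View pics/w3.png

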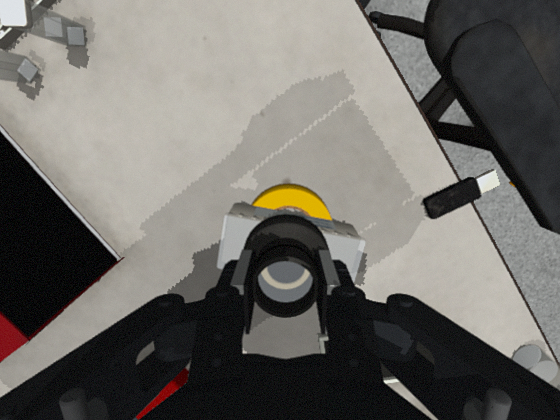

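```bash
python3 -m inch '0 0 0 -10 0;0 0 0 -30 0;0 0 0 -90 0;0 0 0 -150 0;0 0 0 -200 0;0 0 0 -260 0;0 0 0 -260 0;0 0 0 -260 0'
python3 - <<'E'
from h import *
st();shot('wrist','w4');shot('scene','s4')
print(go([.47,.0,.335])[0],go([.44,.17,.335])[0],go([.547,.392,.335])[0])
E
```

```text
time_s: 5.45
position: [0.6482, -0.2263, 0.3297]
tool_rot: [[0.911, 0.413, -0.001], [0.413, -0.911, 0.001], [-0.001, -0.001, -1.0]]
ft_force: [-0.1, 0.6, -0.8]
grip_width: 0.0285
5.45 [ 0.6482 -0.2263  0.3297] yawY -65.61 tilt 0.07 F [-0.1  0.6 -0.8] w 28.5 q [-29.  35.  35.  -0. 110.  37.]
[ -68.8 -279.6   -5.5] [ -25.9 -446.9   -5.1] [ 163.2 -604.8   -5.1]
```

View pics/w4.png

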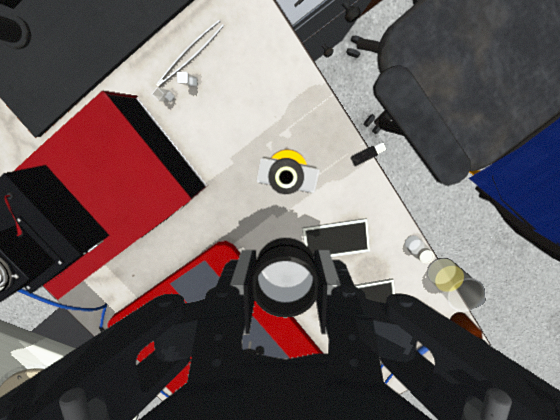

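```bash
python3 -m inch '0 -14 -56 -5 0;0 -28 -112 -5 0;0 -41 -168 -5 0;0 -55 -224 -5 0;0 -69 -280 -5 0;0 -55 -336 -5 0;0 -40 -392 -5 0;0 -26 -447 -5 0;0 -26 -447 -5 0;0 -26 -447 -5 0'
python3 - <<'E'
from h import *
st();shot('wrist','w5')
im=load('w5')
print(go([.547,.392,.335])[0])
print(proj(im,[[.547,.392,0],[.471,.259,0]]))
E
```

```text
time_s: 6.8
position: [0.4399, 0.1697, 0.3346]
tool_rot: [[0.911, 0.413, -0.002], [0.413, -0.911, -0.0], [-0.002, -0.0, -1.0]]
ft_force: [0.8, -0.4, -0.7]
grip_width: 0.0287
6.8 [0.4399 0.1697 0.3346] yawY -65.59 tilt 0.09 F [ 0.8 -0.4 -0.7] w 28.7 q [ 7. 10. 74. -0. 96. 72.]
[ 189.2 -158.9   -0.5]
[[171.00361733  31.4374926 ]
 [238.7531175  123.20565437]]
```

View pics/w5.png

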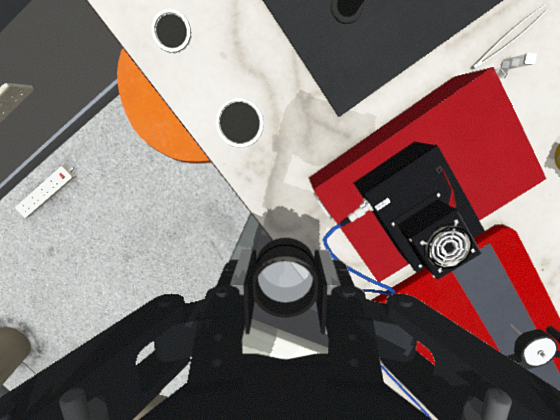

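```bash
python3 - <<'E'
from h import *
im=load('w5')
dark(im,(153,12,190,54),.0025);dark(im,(220,103,260,146),.0025)
E
python3 -m inch '0 47 -40 0 0;0 95 -80 0 0;0 142 -120 0 0;0 189 -159 0 0;0 189 -159 60 0;0 189 -159 120 0;0 189 -159 180 0;0 189 -159 220 0;0 189 -159 220 0;0 189 -159 220 0'
python3 - <<'E'
from h import *
st();shot('wrist','w6')
im=load('w6')
print(proj(im,[[.547,.392,0.0025]]))
E
```

```text
rect [547.7 391.4] [39.7 39. ] 20.0 ell [547.7 391.4] [39.7 39.8] cen [547.9 391.4]
rect [472.6 258.4] [56.4 55.3] 49.2 ell [472.5 258.5] [55.5 56. ] cen [473.  258.6]
time_s: 8.1
position: [0.548, 0.3924, 0.1173]
tool_rot: [[0.911, 0.412, 0.003], [0.412, -0.911, 0.001], [0.003, 0.0, -1.0]]
ft_force: [0.6, -0.4, 0.1]
grip_width: 0.0284
8.1 [0.548  0.3924 0.1173] yawY -65.68 tilt 0.17 F [ 0.6 -0.4  0.1] w 28.4 q [26. 39. 62. -0. 78. 91.]
[[284.88183432 206.77510021]]
```

View pics/w6.png

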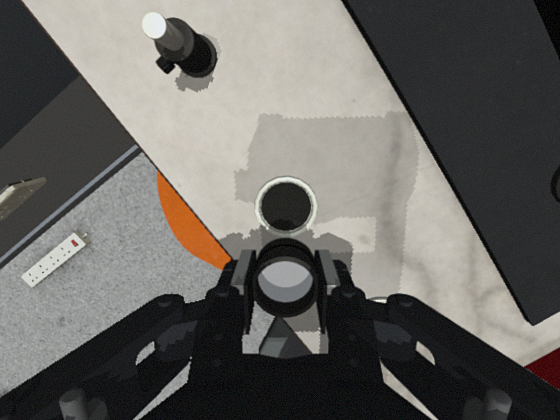

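Run:
```python
from h import *
im=load('w6')
dark(im,(250,172,322,238),.0025)
P=cloud(im); 
# lens top in hand
m=np.zeros(P.shape[:2],bool);m[240:316,246:324]=1
q=P[240:316,246:324].reshape(-1,3); h=q[(q[:,2]>.125)&(q[:,2]<.16)]; print(np.median(h,0), np.nanmin(h,0),np.nanmax(h,0))
print(np.histogram(h[:,2],10))
print(go([.547,.3915,.009])[0])
```

```text
rect [547.  391.4] [42.  42.2] 24.3 ell [547.3 391.5] [41.4 42.1] cen [547.8 391.7]
[0.5476046  0.39205407 0.13149735] [0.5315027  0.37476586 0.1250592 ] [0.56585961 0.41363249 0.1573115 ]
(array([ 854, 1497,  475, 1056,  242,  120,  106,   97,   94,  156]), array([0.1250592 , 0.12828443, 0.13150966, 0.13473489, 0.13796012,
       0.14118535, 0.14441058, 0.14763581, 0.15086104, 0.15408627,
       0.1573115 ]))
[ -1.8   0.7 108.8]
```

```bash
python3 -m inch '0 0 1 40 0;0 0 1 80 0;0 0 1 100 0;0 0 1 107 0;0 0 1 109 0;0 0 1 109 0;0 0 1 109 0'
python3 -m inch '34 0 0 0 0;40 0 0 0 0;45 0 0 0 0;50 0 0 0 0;50 0 0 0 0;50 0 0 -20 0;50 0 0 -60 0;50 0 0 -110 0;50 0 0 -110 0;50 0 0 -110 0'
python3 - <<'E'
from h import *
st();shot('wrist','w7')
im=load('w7');P=cloud(im)
dd=np.hypot(P[...,0]-.547,P[...,1]-.392)<.03
m=dd&(P[...,2]>.018)&(P[...,2]<.04);q=P[m]
print(m.sum(),q.mean(0),np.percentile(q[:,2],[5,50,95]),np.round(cv2.minAreaRect((q[:,:2]*1000).astype(np.float32)),1) if 0 else cv2.minAreaRect((q[:,:2]*1000).astype(np.float32)))
E
```

```text
time_s: 9.02
position: [0.5474, 0.3921, 0.0074]
tool_rot: [[0.911, 0.413, 0.001], [0.413, -0.911, 0.001], [0.002, -0.0, -1.0]]
ft_force: [0.2, -0.1, -0.3]
grip_width: 0.0286
time_s: 10.28
position: [0.5466, 0.3918, 0.1157]
tool_rot: [[0.911, 0.413, -0.001], [0.413, -0.911, -0.0], [-0.001, 0.0, -1.0]]
ft_force: [-0.4, -0.0, -0.4]
grip_width: 0.0498
10.275 [0.5466 0.3918 0.1157] yawY -65.61 tilt 0.06 F [-0.4 -0.  -0.4] w 49.8 q [26. 39. 63.  0. 78. 91.]
940 [0.54605171 0.39188868 0.0222302 ] [0.01813654 0.0199802  0.02785015] ((546.5421142578125, 392.3868713378906), (30.08270263671875, 30.13400650024414), 68.02486419677734)
```

View pics/w7.png

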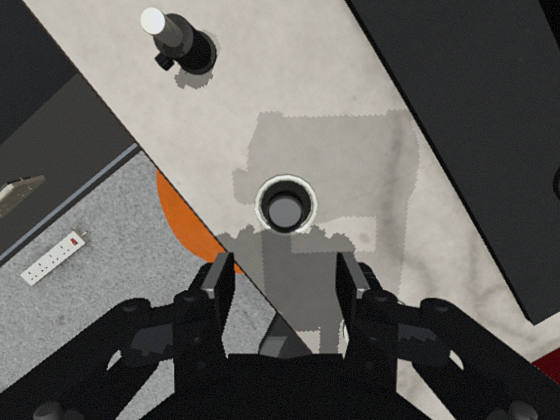

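```bash
python3 -m inch '70 0 0 -60 0;70 0 0 -120 0;70 0 0 -180 0;70 0 0 -220 0;70 -47 40 -220 0;70 -95 80 -220 0;70 -142 120 -220 0;70 -189 159 -220 0;70 -189 159 -220 0'
python3 - <<'E'
from h import *
st();print(go([.47,.0,.335])[0],go([.6465,-.2275,.335])[0])
E
```

```text
time_s: 11.45
position: [0.4391, 0.1667, 0.3358]
tool_rot: [[0.912, 0.41, -0.002], [0.41, -0.912, -0.001], [-0.002, -0.0, -1.0]]
ft_force: [0.0, 0.8, 0.5]
grip_width: 0.0702
11.45 [0.4391 0.1667 0.3358] yawY -65.82 tilt 0.1 F [0.  0.8 0.5] w 70.2 q [ 6. 10. 74. -0. 96. 72.]
[-40.1 164.8   0.8] [ 27.7 444.6   0.7]
```

```bash
python3 -m inch '70 -13 55 0 0;70 -27 110 0 0;70 -40 165 0 0;70 -26 221 0 0;70 -13 277 0 0;70 1 333 0 0;70 14 389 0 0;70 28 444 0 0;70 28 444 0 0;70 28 444 0 0'
python3 -m inch '70 0 0 60 0;70 0 0 120 0;70 0 0 170 0;70 0 0 170 0;70 0 0 170 0'
python3 - <<'E'
from h import *
st();shot('wrist','w8')
im=load('w8');P=cloud(im)
for lo,hi,n in [(.062,.075,'sens'),(.045,.056,'box')]:
  m=(P[...,2]>lo)&(P[...,2]<hi)&(np.hypot(P[...,0]-.647,P[...,1]+.228)<.05); q=P[m]
  r=cv2.minAreaRect((q[:,:2]*1000).astype(np.float32)); print(n,m.sum(),np.median(q[:,2]),np.round(r[0],1),np.round(r[1],1),round(r[2],1),np.round(cv2.minEnclosingCircle((q[:,:2]*1000).astype(np.float32))[0],1))
print(go([.6465,-.2275,.053])[0])
E
```

```text
time_s: 12.7
position: [0.6499, -0.223, 0.335]
tool_rot: [[0.91, 0.414, -0.002], [0.414, -0.91, 0.001], [-0.001, -0.002, -1.0]]
ft_force: [-0.0, 0.4, -0.8]
grip_width: 0.07
time_s: 13.32
position: [0.6503, -0.2234, 0.1696]
tool_rot: [[0.91, 0.414, 0.004], [0.414, -0.91, -0.002], [0.003, 0.004, -1.0]]
ft_force: [0.3, 1.1, 0.8]
grip_width: 0.0699
13.325 [ 0.6503 -0.2234  0.1696] yawY -65.56 tilt 0.26 F [0.3 1.1 0.8] w 69.9 q [-29.  38.  55.   0.  86.  37.]
sens 2520 0.067673191649882 [ 647.9 -227.3] [47.  47.5] 25.2 [ 647.3 -227.2]
box 1526 0.05130175867055152 [ 651.1 -229.4] [41.4 82.2] 13.2 [ 647.9 -230.1]
[ -5.6   1.3 116.9]
```

View pics/w8.png

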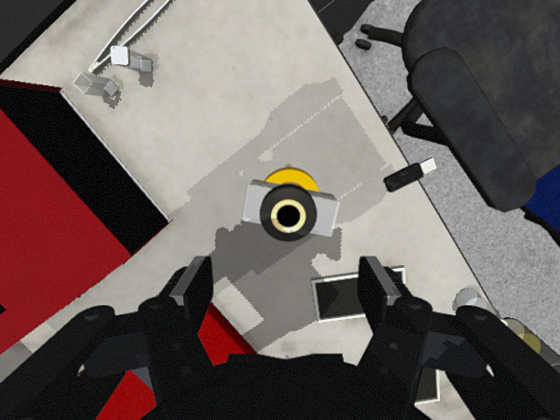

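```bash
python3 -m inch '70 -4 2 40 0;70 -4 2 80 0;70 -4 2 80 0;70 -4 2 80 0;70 -4 2 80 0;70 -4 2 80 0'
python3 - <<'E'
from h import *
st();print(go([.6475,-.2273,.053])[0])
E
```

```text
time_s: 14.12
position: [0.647, -0.2274, 0.0877]
tool_rot: [[0.911, 0.413, 0.002], [0.413, -0.911, -0.001], [0.001, 0.002, -1.0]]
ft_force: [0.2, 0.0, 0.3]
grip_width: 0.0701
14.125 [ 0.647  -0.2274  0.0877] yawY -65.6 tilt 0.13 F [0.2 0.  0.3] w 70.1 q [-29.  42.  62.  -0.  76.  36.]
[ 0.4  0.  34.7]
```

```bash
python3 -m inch '60 0 0 20 0;60 0 0 34 0;60 0 0 35 0;60 0 0 35 0'
python3 -m inch '40 0 0 0 0;40 0 0 0 0;40 0 0 0 0;40 0 0 0 0;40 0 0 0 0' 35
python3 - <<'E'
from h import *
st();shot('scene','s9')
im=load('s9')
cv2.imwrite('pics/s9z.png',cv2.resize(im['color'][180:280,320:453],(800,600),interpolation=cv2.INTER_CUBIC))
E
```

```text
time_s: 14.62
position: [0.6469, -0.2274, 0.0519]
tool_rot: [[0.911, 0.413, 0.001], [0.413, -0.911, -0.0], [0.001, 0.001, -1.0]]
ft_force: [-0.0, -0.5, -0.5]
grip_width: 0.0598
time_s: 15.25
position: [0.6471, -0.2274, 0.0524]
tool_rot: [[0.911, 0.413, 0.002], [0.413, -0.911, -0.001], [0.001, 0.002, -1.0]]
ft_force: [1.1, 0.2, 7.1]
grip_width: 0.0465
15.25 [ 0.6471 -0.2274  0.0524] yawY -65.6 tilt 0.12 F [1.1 0.2 7.1] w 46.5 q [-29.  44.  64.   0.  72.  36.]
```

View pics/s9z.png

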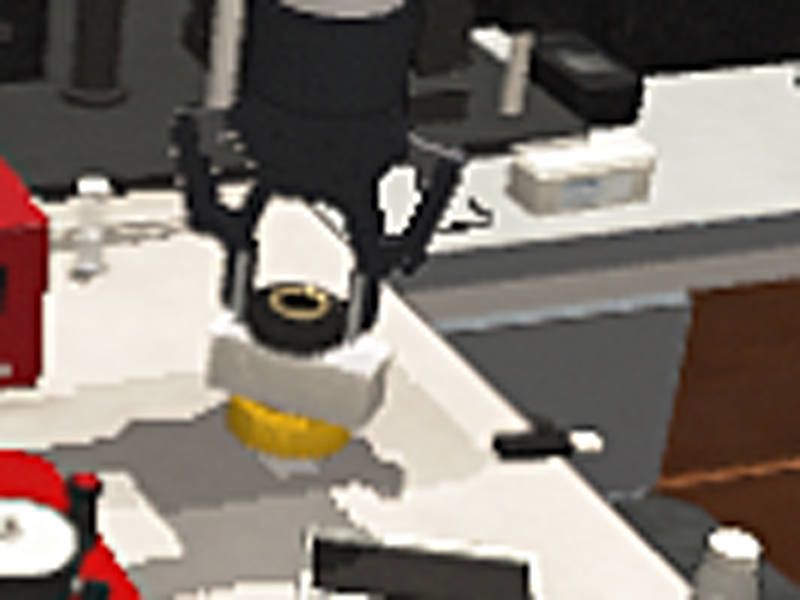

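```bash
python3 -m inch '40 0 0 -10 0;40 0 0 -30 0;40 0 0 -90 0;40 0 0 -150 0;40 0 0 -210 0;40 0 0 -260 0;40 0 0 -283 0;40 0 0 -283 0;40 0 0 -283 0'
python3 - <<'E'
from h import *
st();shot('wrist','w10')
print(go([.47,.0,.335])[0],go([.44,.17,.335])[0],go([.4725,.2585,.335])[0])
E
```

```text
time_s: 16.42
position: [0.6463, -0.2271, 0.3325]
tool_rot: [[0.911, 0.413, -0.003], [0.413, -0.911, 0.002], [-0.002, -0.003, -1.0]]
ft_force: [-0.0, -0.1, -1.7]
grip_width: 0.0465
16.425 [ 0.6463 -0.2271  0.3325] yawY -65.6 tilt 0.18 F [-0.  -0.1 -1.7] w 46.5 q [-29.  35.  35.  -0. 110.  36.]
[ -66.8 -279.6   -1.7] [ -23.9 -446.9   -1.3] [  42.3 -514.    -1.3]
```

View pics/w10.png

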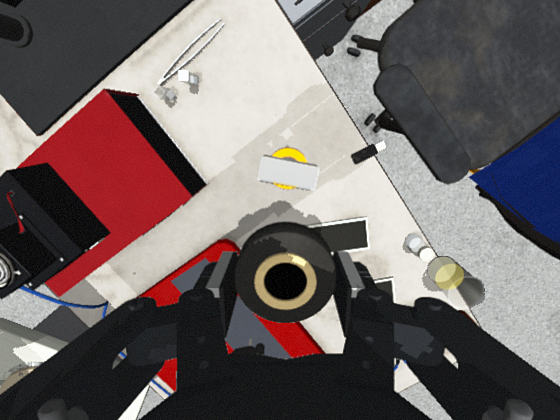

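```bash
python3 -m inch '40 -14 -56 -3 0;40 -28 -112 -3 0;40 -41 -168 -3 0;40 -55 -224 -3 0;40 -67 -280 -3 0;40 -53 -336 -3 0;40 -38 -392 -3 0;40 -24 -447 -3 0;40 9 -480 -3 0;40 42 -514 -3 0'
python3 -m inch '40 0 0 60 0;40 0 0 120 0;40 0 0 180 0;40 0 0 220 0;40 0 0 220 0;40 0 0 220 0;40 0 0 220 0'
python3 - <<'E'
from h import *
st();shot('wrist','w11')
im=load('w11');print(proj(im,[[.4725,.2585,.0025]]));P=cloud(im)
u,v=proj(im,[[.4725,.2585,.0025]])[0].astype(int)
dark(im,(u-52,v-52,u+52,v+45),.0025)
print(go([.4725,.2585,.004])[0])
E
```

```text
time_s: 17.73
position: [0.4722, 0.2598, 0.3364]
tool_rot: [[0.911, 0.413, -0.002], [0.413, -0.911, -0.001], [-0.002, -0.0, -1.0]]
ft_force: [1.1, 0.5, -1.7]
grip_width: 0.0465
time_s: 18.6
position: [0.4733, 0.2585, 0.1191]
tool_rot: [[0.911, 0.413, 0.003], [0.413, -0.911, 0.001], [0.003, 0.0, -1.0]]
ft_force: [0.2, 0.0, -0.8]
grip_width: 0.0465
18.6 [0.4733 0.2585 0.1191] yawY -65.6 tilt 0.19 F [ 0.2  0.  -0.8] w 46.5 q [16. 27. 86.  0. 67. 82.]
[[284.45804395 205.8629652 ]]
rect [467.4 255.6] [69.  79.4] 24.4 ell [461.7 253.5] [72.9 77.9] cen [465.1 255. ]
[ -0.9  -0.3 114.9]
```

View pics/w11.png

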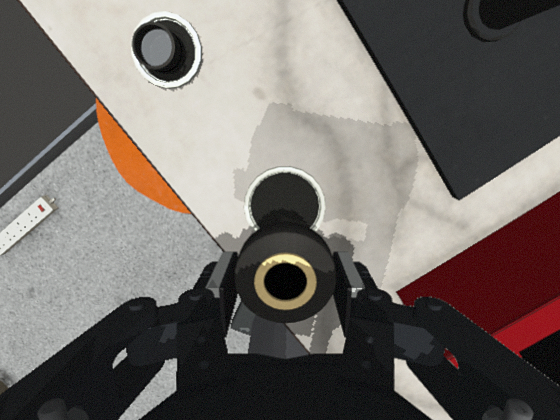

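```bash
python3 -m inch '40 -1 0 40 0;40 -1 0 80 0;40 -1 0 100 0;40 -1 0 110 0;40 -1 0 114 0;40 -1 0 114 0;40 -1 0 114 0'
python3 -m inch '52 0 0 0 0;56 0 0 0 0;60 0 0 0 0;65 0 0 0 0;65 0 0 0 0;65 0 0 -20 0;65 0 0 -60 0;65 0 0 -110 0;65 0 0 -110 0;65 0 0 -110 0'
python3 - <<'E'
from h import *
st();shot('wrist','w12')
im=load('w12');P=cloud(im)
m=(np.hypot(P[...,0]-.4725,P[...,1]-.2585)<.04)&(P[...,2]>.013)&(P[...,2]<.04);q=P[m]
print(m.sum(),np.percentile(q[:,2],[5,50,95]),cv2.minAreaRect((q[:,:2]*1000).astype(np.float32)))
A=np.c_[q[:,:2],np.ones(len(q))]; print('slope',np.linalg.lstsq(A,q[:,2],rcond=None)[0])
m=(np.hypot(P[...,0]-.4725,P[...,1]-.2585)<.05)&(P[...,2]>.0045)&(P[...,2]<.008);q=P[m]
print(m.sum(),cv2.minAreaRect((q[:,:2]*1000).astype(np.float32)))
print(go([.4725,.2585,.335])[0])
E
```

```text
time_s: 19.52
position: [0.472, 0.258, 0.004]
tool_rot: [[0.911, 0.413, 0.001], [0.413, -0.911, 0.0], [0.001, 0.0, -1.0]]
ft_force: [-0.7, -0.5, -1.9]
grip_width: 0.0466
time_s: 20.78
position: [0.4711, 0.2577, 0.1127]
tool_rot: [[0.911, 0.413, -0.001], [0.413, -0.911, -0.0], [-0.001, -0.0, -1.0]]
ft_force: [-0.5, -0.6, -1.0]
grip_width: 0.065
20.775 [0.4711 0.2577 0.1127] yawY -65.6 tilt 0.06 F [-0.5 -0.6 -1. ] w 65.0 q [16. 27. 87.  0. 66. 82.]
2729 [0.01731977 0.01900322 0.02100375] ((472.6165466308594, 258.6446533203125), (46.813446044921875, 47.492557525634766), 22.332080841064453)
slope [-0.01476828 -0.007263    0.02790711]
1122 ((472.4480285644531, 258.9931945800781), (67.91747283935547, 68.61151885986328), 22.432645797729492)
[ 1.300e+00 -2.000e-01 -2.228e+02]
```

View pics/w12.png

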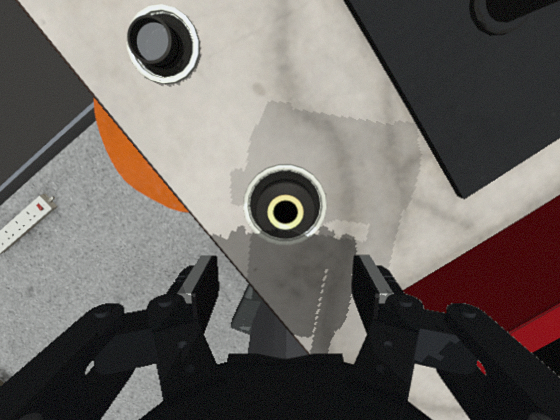

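```bash
python3 -m inch '65 0 0 -60 0;65 0 0 -120 0;65 0 0 -180 0;65 0 0 -223 0;65 0 0 -223 0;65 0 0 -223 0'
python3 - <<'E'
from h import *
st();print(go([.44,.17,.335])[0],go([.47,.0,.335])[0],go([.6464,-.2307,.335])[0])
E
```

```text
time_s: 21.58
position: [0.4714, 0.2577, 0.3343]
tool_rot: [[0.911, 0.413, -0.004], [0.413, -0.911, -0.001], [-0.004, -0.001, -1.0]]
ft_force: [0.8, -0.4, -0.1]
grip_width: 0.0652
21.575 [0.4714 0.2577 0.3343] yawY -65.61 tilt 0.21 F [ 0.8 -0.4 -0.1] w 65.2 q [16. 18. 64.  0. 99. 82.]
[-64.9  66.9  -0.5] [-107.7  234.2   -0.5] [-42.4 517.1  -0.9]
```

```bash
python3 -m inch '65 -33 34 0 0;65 -65 67 0 -10;65 -79 122 0 -20;65 -93 178 0 -30;65 -108 234 0 -40;65 -95 290 0 -48;65 -82 347 0 -56;65 -68 404 0 -64;65 -55 460 0 -72;65 -42 517 0 -79'
python3 -m inch '65 0 0 0 0;65 0 0 60 0;65 0 0 120 0;65 0 0 170 0;65 0 0 170 0;65 0 0 170 0;65 0 0 170 0'
python3 - <<'E'
from h import *
st();shot('wrist','w13')
im=load('w13');P=cloud(im)
for lo,hi,n in [(.047,.056,'box'),(.014,.024,'tape')]:
  m=(P[...,2]>lo)&(P[...,2]<hi)&(np.hypot(P[...,0]-.647,P[...,1]+.228)<.055); q=P[m]
  r=cv2.minAreaRect((q[:,:2]*1000).astype(np.float32)); print(n,m.sum(),np.median(q[:,2]),np.round(r[0],1),np.round(r[1],1),round(r[2],1),np.round(cv2.minEnclosingCircle((q[:,:2]*1000).astype(np.float32)),1) if 0 else cv2.minEnclosingCircle((q[:,:2]*1000).astype(np.float32)))
print(go([.6464,-.2307,.026])[0])
E
```

```text
time_s: 22.82
position: [0.6477, -0.232, 0.3337]
tool_rot: [[-0.236, 0.972, -0.003], [0.972, 0.236, 0.002], [0.003, -0.003, -1.0]]
ft_force: [0.1, 0.5, -0.4]
grip_width: 0.0651
time_s: 23.7
position: [0.6476, -0.2306, 0.1689]
tool_rot: [[-0.232, 0.973, 0.004], [0.973, 0.232, -0.002], [-0.003, 0.003, -1.0]]
ft_force: [-0.8, -0.3, 0.0]
grip_width: 0.0649
23.7 [ 0.6476 -0.2306  0.1689] yawY 13.4 tilt 0.24 F [-0.8 -0.3  0. ] w 64.9 q [-29.  38.  55.   0.  86. -43.]
box 3492 0.05137093349001072 [ 646.6 -230.5] [34.1 80.5] 13.5 ((646.6228637695312, -230.41041564941406), 42.9778938293457)
tape 781 0.018153466951403633 [ 646.3 -221.3] [60.4 61.1] 9.6 ((646.5144653320312, -222.41827392578125), 35.35102462768555)
[  0.5  -1.5 142.6]
```

View pics/w13.png

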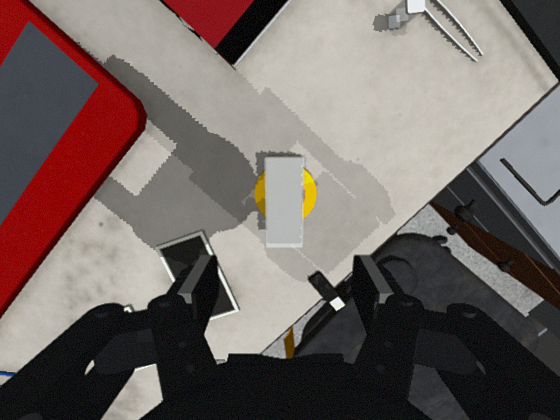

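```bash
python3 -m inch '55 0 -1 50 0;55 0 -1 100 0;55 0 -1 130 0;55 0 -1 142 0;55 0 -1 142 0;55 0 -1 142 0'
python3 -m inch '28 0 0 0 0;28 0 0 0 0;28 0 0 0 0;28 0 0 0 0;28 0 0 0 0' 40
python3 - <<'E'
from h import *
st()
E
python3 -m inch '28 0 0 -10 0;28 0 0 -30 0;28 0 0 -80 0;28 0 0 -130 0;28 0 0 -160 0;28 0 0 -160 0;28 0 0 -160 0'
python3 - <<'E'
from h import *
st();shot('wrist','w14');shot('scene','s14')
print(go([.5775,-.3498,.186],33.2))
E
```

```text
time_s: 24.5
position: [0.6468, -0.2311, 0.0263]
tool_rot: [[-0.232, 0.973, 0.003], [0.973, 0.232, -0.002], [-0.002, 0.002, -1.0]]
ft_force: [0.5, 0.1, 0.4]
grip_width: 0.055
time_s: 25.12
position: [0.6465, -0.2309, 0.0258]
tool_rot: [[-0.232, 0.973, 0.002], [0.973, 0.232, -0.001], [-0.002, 0.002, -1.0]]
ft_force: [-0.3, 0.8, 6.0]
grip_width: 0.0336
25.125 [ 0.6465 -0.2309  0.0258] yawY 13.4 tilt 0.14 F [-0.3  0.8  6. ] w 33.6 q [-30.  46.  65.  -0.  69. -43.]
time_s: 26.0
position: [0.6454, -0.2303, 0.1828]
tool_rot: [[-0.232, 0.973, -0.002], [0.973, 0.232, 0.001], [0.002, -0.002, -1.0]]
ft_force: [0.2, 0.1, -1.8]
grip_width: 0.0339
26.0 [ 0.6454 -0.2303  0.1828] yawY 13.4 tilt 0.16 F [ 0.2  0.1 -1.8] w 33.9 q [-30.  38.  54.   0.  88. -43.]
(array([-100.5,  -93.7,   -3.6]), np.float64(-19.8078059403135), {'time_s': 26.1, 'q': array([-2.95126234e+01,  3.77571933e+01,  5.41864615e+01,  2.93538474e-04,
        8.82537515e+01, -4.29046573e+01]), 'qvel': array([-6.28345684e-03,  4.40172118e-02, -3.65118129e-01,  7.53784356e-05,
        2.05452194e-01,  5.17873208e-02]), 'joint_efforts': array([ 5.01130032e-02, -6.11949849e+01, -2.44796330e+01,  5.14730109e-04,
        7.99485046e-03,  6.10800498e-05]), 'position': array([ 0.64538054, -0.23030585,  0.1824009 ]), 'tool_rot': array([[-0.23160897,  0.97280435, -0.00299581],
       [ 0.97280613,  0.23161464,  0.0017017 ],
       [ 0.0023493 , -0.00252021, -0.99999406]]), 'ft_force': array([ 0.25643354,  0.44306564, -1.78304046]), 'wrist_torque': array([ 0.01407574, -0.02817427,  0.02134059]), 'grip_width': 0.03349621959709394})
```

View pics/w14.png

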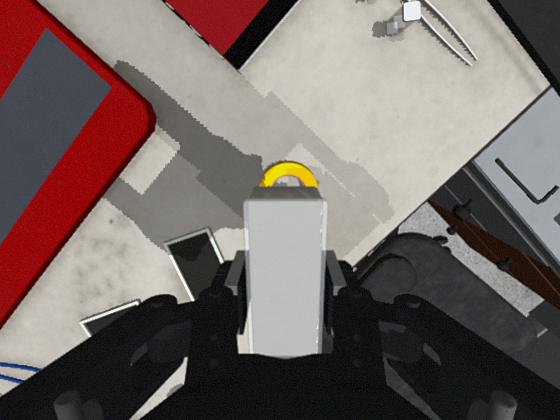

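View pics/s14.png

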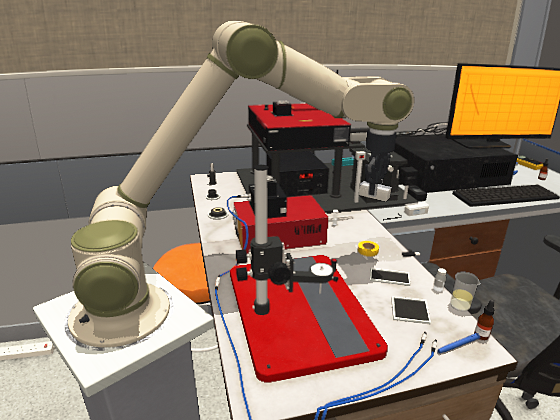

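```bash
python3 -m inch '28 -40 -37 0 -8;28 -70 -66 0 -14;28 -100 -94 0 -20;28 -100 -94 0 -20;28 -100 -94 60 -20;28 -100 -94 60 -20;28 -100 -94 60 -20'
python3 - <<'E'
from h import *
st();shot('wrist','w15');shot('scene','s15')
print(go([.5775,-.3498,.012],33.2)[:2])
print(proj(load('w15'),[[.5775,-.3498,.0025]]))
E
```

```text
time_s: 26.98
position: [0.5785, -0.3495, 0.1259]
tool_rot: [[-0.551, 0.835, 0.001], [0.835, 0.551, -0.001], [-0.002, 0.001, -1.0]]
ft_force: [-0.5, -0.6, 0.5]
grip_width: 0.0332
26.975 [ 0.5785 -0.3495  0.1259] yawY 33.42 tilt 0.09 F [-0.5 -0.6  0.5] w 33.2 q [-41.  39.  61.   0.  80. -75.]
(array([  1.2,  -1. , 114.7]), np.float64(0.21429673087858703))
[[283.95537928 202.34748713]]
```

View pics/w15.png

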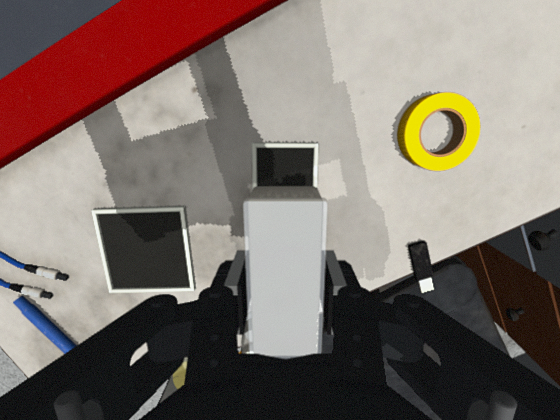

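```bash
python3 - <<'E'
from h import *
im=load('w15');dark(im,(92,205,196,294),.0025)
g=cv2.cvtColor(im['color'],cv2.COLOR_BGR2HSV); m=cv2.inRange(g,(20,120,60),(35,255,255)); P=cloud(im)
k=(m>0)&(P[...,2]>.012)&(P[...,1]>-.3); q=P[k];print(cv2.minAreaRect((q[:,:2]*1000).astype(np.float32)),cv2.minEnclosingCircle((q[:,:2]*1000).astype(np.float32)))
# long holder width at rim rows
print(plane(im,[(251,150),(319,150)],.006), 'mid along tool y vs tcp')
E
python3 -m inch '28 1 -1 50 0;28 1 -1 90 0;28 1 -1 108 0;28 1 -1 115 0;28 1 -1 115 0;28 1 -1 115 0'
python3 -m inch '38 0 0 0 0;44 0 0 0 0;50 0 0 0 0;55 0 0 0 0;55 0 0 0 0;55 0 0 -20 0;55 0 0 -60 0;55 0 0 -120 0;55 0 0 -180 0;55 0 0 -180 0'
python3 - <<'E'
from h import *
st();shot('wrist','w16');im=load('w16');P=cloud(im)
m=(np.hypot(P[...,0]-.5775,P[...,1]+.35)<.06)&(P[...,2]>.03)&(P[...,2]<.045);q=P[m]
print(m.sum(),np.percentile(q[:,2],[5,50,95]),cv2.minAreaRect((q[:,:2]*1000).astype(np.float32)))
m=(np.hypot(P[...,0]-.5775,P[...,1]+.35)<.07)&(P[...,2]>.0045)&(P[...,2]<.008);q=P[m]
print(m.sum(),cv2.minAreaRect((q[:,:2]*1000).astype(np.float32)))
E
```

```text
rect [ 494.4 -461.2] [75.4 75.6] 35.1 ell [ 494.5 -461. ] [87.6 88.1] cen [ 493.7 -459.4]
((647.6671142578125, -229.6884307861328), (60.60317611694336, 60.636417388916016), 71.81108093261719) ((647.522705078125, -229.59596252441406), 31.022029876708984)
[[ 0.52918154 -0.32641629  0.006     ]
 [ 0.57653268 -0.29516645  0.006     ]] mid along tool y vs tcp
time_s: 27.82
position: [0.577, -0.3499, 0.0108]
tool_rot: [[-0.55, 0.835, 0.002], [0.835, 0.55, -0.002], [-0.003, 0.001, -1.0]]
ft_force: [-0.3, 0.8, -1.1]
grip_width: 0.0335
time_s: 29.08
position: [0.5776, -0.3504, 0.1951]
tool_rot: [[-0.551, 0.835, 0.008], [0.835, 0.551, -0.007], [-0.01, 0.003, -1.0]]
ft_force: [-0.3, -0.8, -1.1]
grip_width: 0.055
29.075 [ 0.5776 -0.3504  0.1951] yawY 33.41 tilt 0.61 F [-0.3 -0.8 -1.1] w 55.0 q [-41.  36.  56.  -0.  88. -75.]
2675 [0.03466292 0.03590072 0.03707185] ((576.0404052734375, -349.68145751953125), (33.91619873046875, 79.93789672851562), 33.116268157958984)
914 ((576.9934692382812, -349.3371887207031), (55.92955780029297, 103.06633758544922), 33.059814453125)
```

View pics/w16.png

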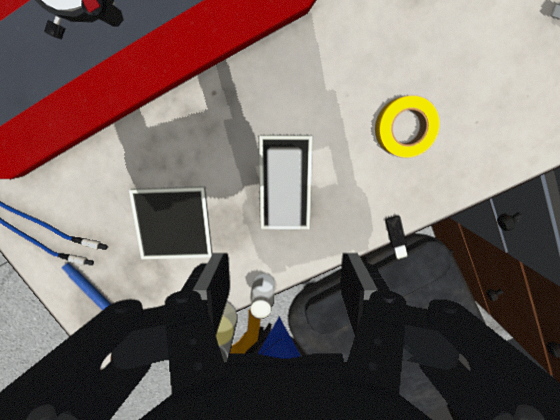

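```bash
python3 - <<'E'
from h import *
print(go([.6474,-.2288,.15])[0])
E
python3 -m inch '85 21 42 0 6;85 42 84 0 14;85 63 126 0 20;85 63 126 0 20;85 63 126 40 20;85 63 126 45 20;85 63 126 45 20;85 63 126 45 20'
python3 - <<'E'
from h import *
st();shot('wrist','w17');im=load('w17');P=cloud(im)
g=cv2.cvtColor(im['color'],cv2.COLOR_BGR2HSV); m=cv2.inRange(g,(20,120,60),(35,255,255))
k=(m>0)&(P[...,2]>.014)&(P[...,2]<.025)&(np.hypot(P[...,0]-.647,P[...,1]+.228)<.06); q=P[k];print(k.sum(),cv2.minAreaRect((q[:,:2]*1000).astype(np.float32)),cv2.minEnclosingCircle((q[:,:2]*1000).astype(np.float32)))
c=cv2.minEnclosingCircle((q[:,:2]).astype(np.float32))[0]
print(go([*c,.001])[0])
E
```

```text
[ 62.2 125.5  41.4]
time_s: 30.12
position: [0.6471, -0.228, 0.1457]
tool_rot: [[-0.231, 0.973, 0.002], [0.973, 0.231, -0.001], [-0.001, 0.002, -1.0]]
ft_force: [0.7, -0.9, 0.3]
grip_width: 0.0852
30.125 [ 0.6471 -0.228   0.1457] yawY 13.38 tilt 0.12 F [ 0.7 -0.9  0.3] w 85.2 q [-29.  39.  58.  -0.  83. -43.]
2167 ((647.3983764648438, -229.05429077148438), (59.55630111694336, 60.881507873535156), 15.6722412109375) ((647.4505004882812, -229.1959228515625), 30.69215965270996)
[ -1.1  -0.3 144.7]
```

View pics/w17.png

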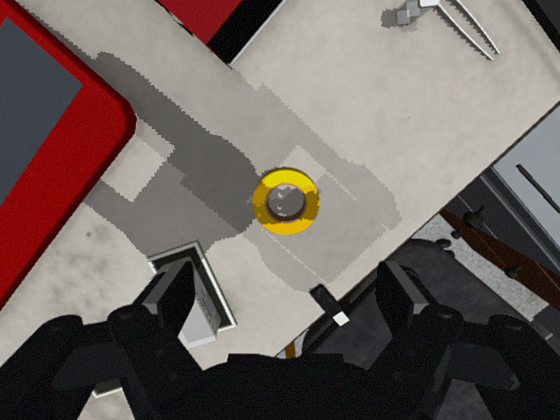

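```bash
python3 -m inch '85 -1 0 50 0;85 -1 0 100 0;85 -1 0 130 0;85 -1 0 143 0;85 -1 0 144 0;85 -1 0 144 0'
python3 -m inch '50 0 0 0 0;50 0 0 0 0;50 0 0 0 0;50 0 0 0 0;50 0 0 0 0;50 0 0 0 0' 40
python3 - <<'E'
from h import *
st()
E
python3 -m inch '50 0 0 -10 0;50 0 0 -40 0;50 0 0 -80 0;50 0 0 -120 0;50 0 0 -120 0;50 0 0 -120 0'
python3 - <<'E'
from h import *
st();shot('wrist','w18')
print(go([.4945,-.4605,.17],35)[:2])
E
```

```text
time_s: 30.92
position: [0.6478, -0.2288, 0.002]
tool_rot: [[-0.232, 0.973, 0.002], [0.973, 0.232, -0.001], [-0.002, 0.002, -1.0]]
ft_force: [-0.7, 1.4, 1.0]
grip_width: 0.0847
time_s: 31.68
position: [0.6475, -0.2286, 0.0018]
tool_rot: [[-0.232, 0.973, 0.002], [0.973, 0.232, -0.001], [-0.001, 0.001, -1.0]]
ft_force: [-2.0, 0.9, 5.2]
grip_width: 0.0587
31.675 [ 0.6475 -0.2286  0.0018] yawY 13.4 tilt 0.12 F [-2.   0.9  5.2] w 58.7 q [-29.  47.  66.  -0.  66. -43.]
time_s: 32.42
position: [0.6467, -0.2282, 0.12]
tool_rot: [[-0.232, 0.973, -0.001], [0.973, 0.232, 0.0], [0.001, -0.001, -1.0]]
ft_force: [-0.5, 0.1, -0.5]
grip_width: 0.0587
32.425 [ 0.6467 -0.2282  0.12  ] yawY 13.4 tilt 0.05 F [-0.5  0.1 -0.5] w 58.7 q [-29.  40.  60.   0.  80. -43.]
(array([-190.8, -201.8,  -50.7]), np.float64(-21.606357054227274))
```

View pics/w18.png

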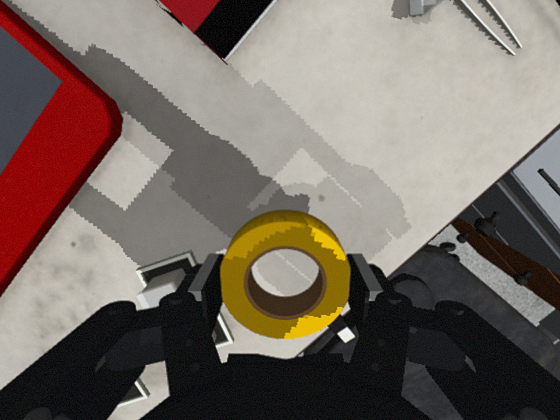

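```bash
python3 -m inch '50 0 0 -50 0;50 -42 -44 -50 -5;50 -84 -89 -50 -10;50 -126 -133 -50 -15;50 -168 -177 -50 -20;50 -191 -202 -50 -22;50 -191 -202 -50 -22;50 -191 -202 -50 -22'
python3 - <<'E'
from h import *
st();shot('wrist','w19');shot('scene','s19')
im=load('w19');u,v=proj(im,[[.4945,-.4605,.0025]])[0];print(u,v)
print(go([.4945,-.4605,.05],35)[:2],go([.4945,-.4605,.0045],35)[:2])
E
```

```text
time_s: 33.48
position: [0.4951, -0.4602, 0.1695]
tool_rot: [[-0.579, 0.815, -0.001], [0.815, 0.579, 0.002], [0.002, 0.0, -1.0]]
ft_force: [0.4, 0.3, -1.1]
grip_width: 0.0587
33.475 [ 0.4951 -0.4602  0.1695] yawY 35.4 tilt 0.1 F [ 0.4  0.3 -1.1] w 58.7 q [-53.  37.  57.   0.  85. -88.]
284.4630960731414 192.17162273238944
(array([-1.000e-01, -1.300e+00,  1.199e+02]), np.float64(0.4731900197978405)) (array([-1.000e-01, -1.300e+00,  1.654e+02]), np.float64(0.4731900197978405))
```

View pics/w19.png

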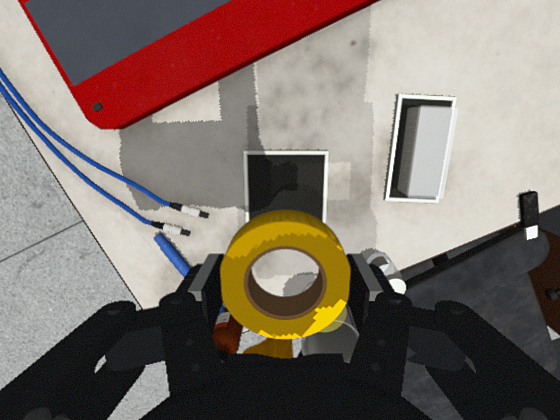

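View pics/s19.png

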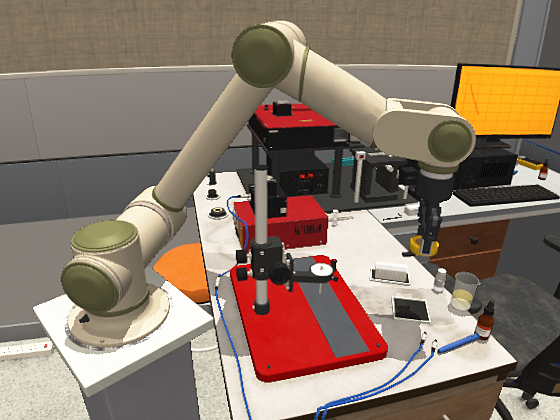

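```bash
python3 -m inch '50 0 -1 50 0;50 0 -1 100 0;50 0 -1 140 0;50 0 -1 158 0;50 0 -1 165 0;50 0 -1 165 0;50 0 -1 165 0'
python3 -m inch '62 0 0 0 0;66 0 0 0 0;72 0 0 0 0;72 0 0 0 0;72 0 0 0 0;72 0 0 -20 0;72 0 0 -60 0;72 0 0 -120 0;72 0 0 -170 0;72 0 0 -170 0'
python3 - <<'E'
from h import *
st();shot('wrist','w20');im=load('w20');P=cloud(im)
g=cv2.cvtColor(im['color'],cv2.COLOR_BGR2HSV); m=cv2.inRange(g,(18,120,60),(35,255,255))
k=(m>0)&(P[...,2]>.015)&(P[...,2]<.03)&(np.hypot(P[...,0]-.4945,P[...,1]+.46)<.06); q=P[k];print(k.sum(),np.percentile(q[:,2],[5,50,95]),cv2.minEnclosingCircle((q[:,:2]*1000).astype(np.float32)))
m=(np.hypot(P[...,0]-.4945,P[...,1]+.46)<.07)&(P[...,2]>.0045)&(P[...,2]<.008);q=P[m]
print(m.sum(),cv2.minAreaRect((q[:,:2]*1000).astype(np.float32)))
A=np.c_[P[k][:,:2],np.ones(k.sum())]; print('slope',np.linalg.lstsq(A,P[k][:,2],rcond=None)[0])
E
```

```text
time_s: 34.45
position: [0.4945, -0.4621, 0.0069]
tool_rot: [[-0.579, 0.815, 0.002], [0.815, 0.579, -0.002], [-0.003, 0.0, -1.0]]
ft_force: [-0.0, -0.3, 0.2]
grip_width: 0.0586
time_s: 35.7
position: [0.4949, -0.4627, 0.1801]
tool_rot: [[-0.579, 0.815, 0.005], [0.815, 0.579, -0.007], [-0.009, 0.0, -1.0]]
ft_force: [0.2, 0.4, 0.5]
grip_width: 0.0721
35.7 [ 0.4949 -0.4627  0.1801] yawY 35.4 tilt 0.5 F [0.2 0.4 0.5] w 72.1 q [-53.  37.  57.  -0.  86. -88.]
1813 [0.01946896 0.020678   0.02182775] ((494.111572265625, -462.777587890625), 30.55359649658203)
1184 ((494.16644287109375, -459.42041015625), (84.24523162841797, 82.12550354003906), 35.35209274291992)
slope [ 0.00106965 -0.00308062  0.01869248]
```

View pics/w20.png

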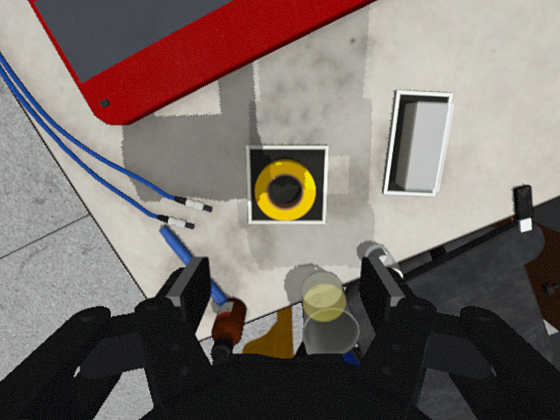

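Run:
```python
from h import *
im=shot('top','tend');shot('scene','send');o=load('top0')
for n,b in {'left':(120,180,235,265),'vial':(412,190,440,222),}.items():
  x0,y0,x1,y1=b;d=cv2.absdiff(im['color'][y0:y1,x0:x1],o['color'][y0:y1,x0:x1]);print(n,d.max(),np.argwhere(d.max(2)>60).mean(0)if d.max()>60 else '')
a=np.hstack([cv2.resize(o['color'][160:270,330:490],None,fx=2.5,fy=2.5),cv2.resize(im['color'][160:270,330:490],None,fx=2.5,fy=2.5)])
b=np.hstack([cv2.resize(o['color'][160:270,90:250],None,fx=2.5,fy=2.5),cv2.resize(im['color'][160:270,90:250],None,fx=2.5,fy=2.5)])
cv2.imwrite('pics/end.png',np.vstack([a,b]))
P=cloud(im);Q=cloud(o)
for c in [(.615,-.458),(.618,.49)]:
  for X in (Q,P):
    m=(np.hypot(X[...,0]-c[0],X[...,1]-c[1])<.04)&(X[...,2]>.03);print(c,m.sum(),X[m].mean(0).round(4) if m.any() else '')
st()
```

```text
left 141 [57.3826087  77.32173913]
vial 217 [24.88429752 22.26446281]
(0.615, -0.458) 63 [ 0.6204 -0.4625  0.0495]
(0.615, -0.458) 62 [ 0.6204 -0.463   0.049 ]
(0.618, 0.49) 70 [0.6218 0.4997 0.0552]
(0.618, 0.49) 68 [0.6223 0.4992 0.0547]
35.85 [ 0.4936 -0.4611  0.1739] yawY 35.4 tilt 0.13 F [ 0.3  0.2 -0.9] w 72.1 q [-53.  37.  57.  -0.  86. -88.]
```

View pics/end.png

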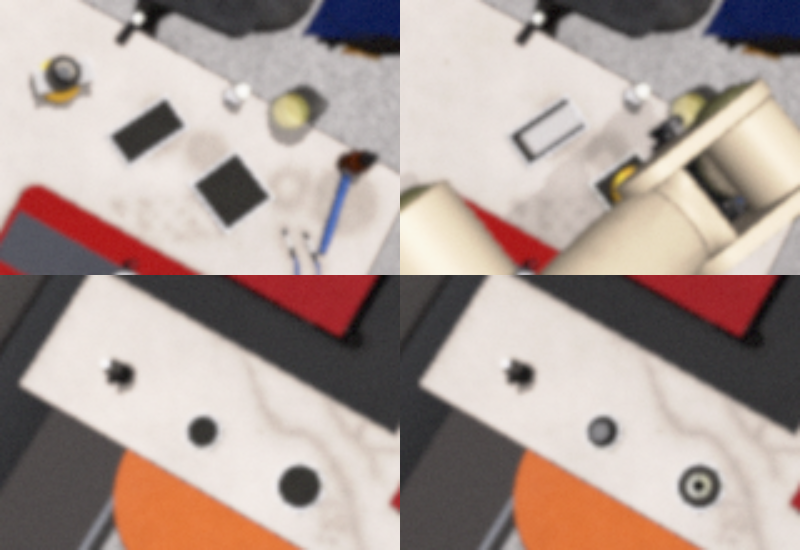

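All four parts are in their holders, and the vial and post are where they started. Handing in.

```bash
python3 -c "
from rig import env
print(env.close_job())"
```

```text
the job is handed in; nothing more can be done
None
```

I took the stack apart from the top down, set each part flat in its own holder, let go of everything and handed the job in. No verdict was reported. The clock read about 36 s of the allowed 141 s.

Last checks, from the wrist camera's colour and depth just after each release:

| Part | Offset from holder centre | Allowed |
|---|---|---|
| Lens tube | about 1.4 mm | 10 mm |
| Sensor puck | about 0.4 mm | 9 mm |
| Slide box | about 1 mm, long sides parallel within 0.1° | 13 mm |
| Tape roll | about 3.4 mm | 14 mm |

- **Flatness:** the top heights matched seated parts to within about 1 mm. A plane fitted to the top was level within about 0.02 rad for the sensor and tape roll. I did not fit a tilt for the lens tube or slide box.
- **Bystanders:** the vial and the post holder each moved under 1 mm in before/after depth from the top camera.
- **Gripper:** it was open and about 0.17 m above the bench at hand-in.
- **Disagreements:** estimates of the square holder's centre differed by about 2 mm between views, and the sensor's depth fit included its raised ring. A before/after pixel difference near the vial was large, but the depth check there showed no movement, so I put it down to the arm and the changed scene nearby. No check failed.

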